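# Firebrick pier for a flanged pipe stub

## Task

Build the brazing pier on the bright metal plate, bricks lying flat: first set the red firebrick squarely on the red painted footprint and the dark grey one on the dark grey footprint; then lay the cream brick in line on top, centred over the joint so that it laps half of each. Next stand the flanged pipe stub upright, flange down, in the middle of the cream brick, and last of all slip the brass collar over the pipe until it lies flat on the flange. Let go of everything, and leave the paint tin and the wire brush where they are.

Things in the scene. Friction and masses are not known exactly. Their poses are not given: they have to be found in the camera images.
- brick_red: loose brick-red firebrick, about 0.65 kg, 57 mm wide (its x axis), 114 mm long (its y axis) and 50 mm high; origin at the centre of its underside, z up
- brick_grey: loose dark grey (nearly black) firebrick, about 0.7 kg, 57 mm wide (its x axis), 114 mm long (its y axis) and 50 mm high; origin at the centre of its underside, z up
- brick_cream: loose cream insulating firebrick, about 0.3 kg, 57 mm wide (its x axis), 114 mm long (its y axis) and 50 mm high; origin at the centre of its underside, z up
- stub: loose steel pipe stub (0.3 kg) standing on its round flange: flange 64 mm diameter and 8 mm thick, above it an upright pipe of 42 mm outside diameter and 45 mm tall, open at the top (53 mm tall in all); origin at the centre of the flange's underside, z up along the pipe
- collar: loose plain brass ring (0.22 kg) lying flat: 62 mm outside diameter, 50 mm bore right through, 28 mm high; origin on its axis at the underside, z up along the axis
- hearth: fixed bright metal plate, 100 mm (its x axis) by 270 mm (its y axis), 8 mm thick, that the pier is built on; origin at the centre of its underside on the bench (bench top is z = 0), z up; the joint between the two footprints lies over this origin
- spot_red: fixed brick-red painted footprint on the plate, 66 mm (its x axis) by 116 mm (its y axis), a pad 3 mm thick, whose top is 11 mm above the bench; origin at the centre of its underside, on the plate's top; a brick belongs on it centred, its length along the pad's length. The two footprints lie end to end along the plate, centres 118 mm apart (so there is a 4 mm joint between the bricks); which is at which end varies
- spot_grey: fixed dark grey painted footprint, same size and layout as the red one, at the other end of the plate
- tin: bystander: small closed paint tin with a red label, 60 mm diameter, 60 mm high; origin at the centre of its underside; leave it alone
- wire_brush: bystander: wire brush lying bristles down, about 170 mm long (its x axis, red handle to -x), 26 mm wide, 28 mm high; origin on the bench under its middle; leave it alone
Things that resemble listed ones, but are neither listed nor needed, are in the scene too. Of the things like the brick_red, leave any that is green; of the rest the smaller one is meant.

How it is judged:
By the outcome, as a careful person would: the job done as asked, in the order asked, and still so for the second after the job is handed in, with the robot touching nothing.
It also fails if it takes over 115 s, if anything falls off the work surface, if the arm or the gripper's body presses on something with over 40 N, if the wrist force passes 120 N, or if a joint passes its speed limit or range.

## Robot

A 6-joint arm with a two-finger parallel gripper is mounted at the origin on the work surface. World frame = base frame: x ahead of the robot, y to its left, z up, the work surface at z = 0. Lengths are in m, angles in degrees, forces in N, time in s.
With the tool pointing down it reaches from about 0.35 to 0.875 m from the base axis. Payload 4.2 kg.
Tool frame: the origin (TCP) lies on the centre line of the jaws, within the pads' length; the fingertips stand 19 mm ahead of it and the grasp point (between the pads) is the TCP; x points along the fingers, y is the direction in which the jaws open and shut, and the axes are right-handed (so a half turn about x gives the same grasp; the last joint's range is limited). The gripper opens to 87 mm and grips with 3 to 60 N. Pads are 19 mm wide; open, the fingers measure 117 mm over their backs; the gripper's body (75 mm by 190 mm) begins 51 mm behind the grasp point.
Start: joints at [86.436, 22.042, 0.453, 0, -68.411, -14.817], TCP at [0.197, 0.593, 0.242] pointing down, gripper open.
Joint ranges: [-179.83, 179.83], [-69.29, 118.12], [-61.27, 80.66], [-181.25, 117.63], [-171.15, -9.14], [-177.46, 177.46]. Speed limits (degrees/s): [159.86, 159.86, 180, 180, 180, 180].

## Interface

Orientations are given as a 3x3 rotation matrix whose columns are the frame's x, y, z axes.
In Python, from station import r, viewer, job, spotter gives the robot as it stands.
- The arm moves only by the tool play_rows, never from a script. Its argument "commands" is a list of rows, each an object of numbers: "fingers": the gripper command: -1 is fully open, 1 is shut, values between are in proportion; "tx", "ty", "tz": the shift along the tool's x, y, z normalised to -1 to 1, where 1 is 750 mm; "ax", "ay", "az": the turn, a rotation vector about the tool's x, y, z normalised to -1 to 1, where 1 is pi rad. In form: [{"fingers": .., "tx": .., "ty": .., "tz": .., "ax": .., "ay": .., "az": ..}, ...]. A call has 1 to 5 rows; each row is the pose to reach, as a shift and turn from the pose commanded when the call began, along the tool's axes at that moment, turning the shorter way round; what a row does not reach only later rows make up. A row lasts 1/12 s, in which the tool goes at most 41.7 mm and 7.16 degrees, less where a joint would pass 70% of its speed; a pose out of reach is approached as far as the arm can. A call with a number of a shift or a turn outside -1 to 1 is refused whole. A call with a gripper value outside its range is refused whole. The fingers move at their own pace and stop on an object; the grip force is fixed at half the most. Time passes only in rows, so rows that repeat a pose let the fingers close. It gives the time, the measured TCP pose, the force and the opening at its end, in the units of the state.
- r.sense(): the state, without advancing time (a new reading comes with each control period).
- viewer.capture(name): name is "side" or "top" or "wrist"; returns a dict with "image" (420x560x3 uint8, red, green, blue), "fx", "fy", "cx", "cy" (pixels), "R" (3x3) and "t" (3): a world point X has camera coordinates R X + t; the wrist camera has in their place "mount" (4x4, takes a point from camera to tool coordinates, whose origin is the TCP and whose axes are the tool frame's). Camera axes: x right, y down, z forward; pixel columns grow to the right and rows downward; lengths in m; the calibration is good to about 2 mm. A picture is of the moment at which its call begins: read the wrist's pose just before it. There is no depth.
- job.finish_job(): hands the job in, once; it reports no verdict.
Trained networks look in a picture, given as the dict that the camera call returned (one of the last four; its "shot" number tells which), for a name from the list of things; names that differ only in an ending like _2 or _b are one class to them, and where a whole thing is asked for, a point or a joint stands for the part that bears it (a point fixed in the world has none). Each returns a list of dicts, best first, with "score" (0 to 1); they miss things now and then, are a little off and sometimes report something else, mostly with a low value. They report only what shows in the picture. A call takes as long as a camera call. They do not tell look-alikes from the thing itself.
- spotter.find_in(name, picture): "uv" ([column, row] in pixels, amid what is visible of it).
- spotter.silhouettes(name, picture): "region" (420x560 bool, what is visible of it) and "uv" ([column, row] in pixels, amid what is visible of it).
The state is a dict: "time_s": time; "joints": joint angles; "joint_velocities": joint speeds; "effort": joint torques, N m; "tcp_pos": TCP position; "ee_rot": TCP orientation; "wrist_force": force on the tool from outside, world axes, zero at the start; "moment": the same for the moment, N m; "gripper_width": opening from 0.0 (shut) to 1.0 (fully open).
Only numpy, scipy, OpenCV 4.12 (cv2) and the standard library are available. Lean on these libraries where they do the work, as an engineer would, in place of code of your own. Each camera call takes 0.05 s, during which the arm holds its last target. There are 200 camera calls.

## Working session

There is one attempt and no reset: what is moved stays moved. The work goes in short steps, Python scripts to look and compute and a tool call to move; the robot and the scene stay as the last step left them, time stands still between calls to the robot, and variables do not carry over. Pictures are saved under pics/ and viewed, about 12 in all and at most 16, crops included, and the job is handed in when it is done.

Besides the shell and the picture viewer there is one more tool, called after ">>>" as name(argument=value, ...), one argument or row to a line, values as JSON. play_rows: Moves the arm, as the interface text tells. Its arguments: {"type":"object","properties":{"commands":{"type":"array"}},"required":["commands"]}

```bash
ls; mkdir -p pics
python3 - <<'E'
from station import r, viewer, job, spotter
import cv2,numpy as np
s=r.sense();print(s)
for n in("side","top","wrist"):
    p=viewer.capture(n)
    cv2.imwrite(f"pics/{n}0.png",p["image"][:,:,::-1])
    print(n,{k:(np.array(v).round(4).tolist()) for k,v in p.items() if k!="image"})
    if n!="side":
        for o in "brick_red brick_grey brick_cream stub collar hearth spot_red spot_grey tin wire_brush".split():
            print(o,[(np.round(d["uv"]).tolist(),round(d["score"],2)) for d in spotter.find_in(o,p)])
E
```

```text
pics
{'time_s': 0.0, 'joints': array([ 8.64376878e+01,  2.20907544e+01,  3.79288827e-01, -2.90894326e-02,
       -6.84109525e+01, -1.48158680e+01]), 'joint_velocities': array([-0.03583867, -0.01894563,  0.04590473, -0.00268922,  0.03219627,
       -0.02086487]), 'effort': array([-1.83362658e-04, -3.90673220e+01,  1.87403280e+01,  4.21989262e+00,
        1.08936671e-02, -1.92749039e-04]), 'tcp_pos': array([0.19686468, 0.59259033, 0.24045602]), 'ee_rot': array([[-6.03929625e-04, -3.15464750e-01, -9.48937104e-01],
       [-2.10309188e-03, -9.48934777e-01,  3.15465315e-01],
       [-9.99997606e-01,  2.18622076e-03, -9.03615300e-05]]), 'wrist_force': array([ 0.42771589,  0.1891166 , -0.15787018]), 'moment': array([-0.02055286, -0.02402095,  0.01592895]), 'gripper_width': 0.9956948255084864}
side {'fx': 386.5099, 'fy': 386.5099, 'cx': 281.8931, 'cy': 213.2466, 'R': [[-0.8267, -0.5626, -0.0029], [-0.4458, 0.6583, -0.6065], [0.3432, -0.5001, -0.7951]], 't': [0.3954, 0.2331, 0.8637], 'shot': 1}
top {'fx': 404.7058, 'fy': 404.7058, 'cx': 278.7409, 'cy': 213.474, 'R': [[0.0216, -0.9998, 0.0024]
[... 189 characters left out ...]
_grey [([139.0, 189.0], 0.6)]
brick_cream [([193.0, 241.0], 0.9)]
stub [([268.0, 232.0], 0.63)]
collar [([359.0, 243.0], 0.64)]
hearth [([288.0, 167.0], 0.87)]
spot_red [([314.0, 154.0], 0.72)]
spot_grey [([269.0, 156.0], 0.65)]
tin [([168.0, 138.0], 0.66), ([269.0, 154.0], 0.56)]
wire_brush [([376.0, 145.0], 0.77), ([170.0, 140.0], 0.55), ([269.0, 155.0], 0.32)]
wrist {'fx': 290.2703, 'fy': 290.2703, 'cx': 282.3277, 'cy': 208.2524, 'mount': [[-0.0011, -0.2669, 0.9637, -0.143], [1.0, 0.0004, 0.0013, -0.0009], [-0.0008, 0.9637, 0.2669, -0.0739], [0.0, 0.0, 0.0, 1.0]], 'shot': 3}
brick_red []
brick_grey []
brick_cream []
stub []
collar []
hearth []
spot_red []
spot_grey []
tin []
wire_brush []
```

View pics/top0.png

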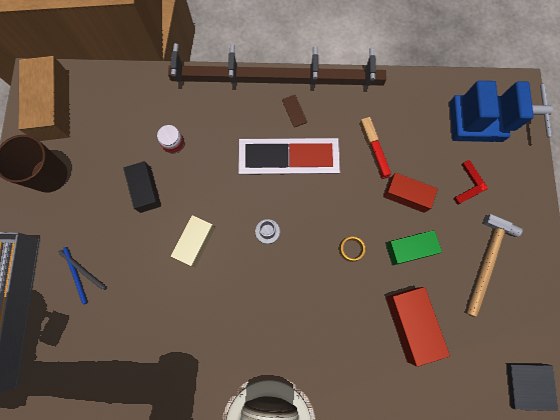

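View pics/side0.png

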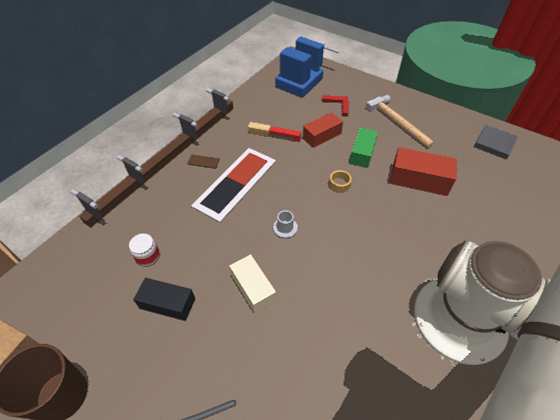

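Top view: the plate is at (289,156), with the grey footprint left (267,155) and the red one right (311,155). The small red brick is at (411,192), the green one at (415,247) and the big red one at (417,326), so the last two are ignored. Grey is at (142,187), cream (192,240), stub (267,231) and collar (352,248).

```bash
cat > h.py <<'E'
from station import r, viewer, job, spotter
import cv2, numpy as np
from scipy.optimize import minimize
from scipy.spatial.transform import Rotation as Ro
def box(a,b,h): return np.array([[x,y,z] for x in(-a/2,a/2) for y in(-b/2,b/2) for z in(0,h)])
def cyl(d,h,z0=0,n=48):
    t=np.linspace(0,2*np.pi,n); return np.array([[d/2*np.cos(q),d/2*np.sin(q),z] for z in(z0,z0+h) for q in t])
BR=box(.057,.114,.05)
M=dict(brick_red=BR,brick_grey=BR,brick_cream=BR,collar=cyl(.062,.028),hearth=box(.1,.27,.008),
 spot_red=box(.066,.116,.003),spot_grey=box(.066,.116,.003),tin=cyl(.06,.06),stub=cyl(.064,.008),wire_brush=box(.17,.026,.028))
def cam(p,s=None):
    if "R" in p: return np.array(p["R"]),np.array(p["t"])
    T=np.eye(4);T[:3,:3]=s["ee_rot"];T[:3,3]=s["tcp_pos"];W=np.linalg.inv(T@np.array(p["mount"]))
    return W[:3,:3],W[:3,3]
def proj(X,p,c):
    q=X@c[0].T+c[1]; return np.c_[p["fx"]*q[:,0]/q[:,2]+p["cx"],p["fy"]*q[:,1]/q[:,2]+p["cy"]]
def ray(uv,z,p,c):
    d=c[0].T@np.array([(uv[0]-p["cx"])/p["fx"],(uv[1]-p["cy"])/p["fy"],1]); o=-c[0].T@c[1]
    return o+d*(z-o[2])/d[2]
def place(m,x,z0):
    c,s=np.cos(x[2]),np.sin(x[2]); return np.c_[x[0]+c*m[:,0]-s*m[:,1],x[1]+s*m[:,0]+c*m[:,1],m[:,2]+z0]
K=4
def fit(m,views,x0,z0=0):
    """views: list of (mask,picture,cam); returns x,y,yaw and IoU loss"""
    big=[]
    for k,p,c in views:
        big.append(cv2.resize(k.astype(np.uint8)*255,None,fx=K,fy=K,interpolation=cv2.INTER_LINEAR)>127)
    def f(v):
        L=0
        for b,(k,p,c) in zip(big,views):
            h=cv2.convexHull(((proj(place(m,v,z0),p,c)+.5)*K-.5).astype(np.float32))
            im=np.zeros(b.shape,np.uint8); cv2.fillConvexPoly(im,np.round(h*16).astype(np.int32),1,shift=4)
            im=im>0; L+=1-(im&b).sum()/max(1,(im|b).sum())
        return L/len(views)
    best=None
    yaws=np.arange(0,180,30) if x0[2] is None else [np.degrees(x0[2])]
    for y in yaws:
        s0=np.array([x0[0],x0[1],np.radians(y)])
        o=minimize(f,s0,method="Nelder-Mead",options=dict(initial_simplex=s0+np.array([[0,0,0],[.012,0,0],[0,.012,0],[0,0,.25]]),xatol=1e-4,fatol=1e-4))
        if best is None or o.fun<best.fun: best=o
    return best.x,best.fun
def sil(name,p,near=None):
    L=spotter.silhouettes(name,p)
    if near is not None: L=[d for d in L if np.hypot(*(np.array(d["uv"])-near))<25]
    return L[0] if L else None
def tomove(x,y,z,yaw=None):
    """needed tx..az from the present pose; yaw = world angle (deg) of tool y axis (mod 180)"""
    s=r.sense();R=s["ee_rot"];d=R.T@(np.array([x,y,z])-s["tcp_pos"])/.75
    cur=np.degrees(np.arctan2(R[1,1],R[0,1]))
    if yaw is None: yaw=cur
    dy=(yaw-cur+90)%180-90
    out=[]
    for k in (0,180,-180):
        a=np.radians(cur+dy+k);Y=np.array([np.cos(a),np.sin(a),0]);X=np.array([0,0,-1.]);T=np.c_[X,Y,np.cross(X,Y)]
        out.append((Ro.from_matrix(R.T@T).as_rotvec()/np.pi).round(4))
    print("t",d.round(4),"a",out[0],"alt",out[1],"j6",s["joints"][5].round(1),"cur",cur.round(1),"pos",s["tcp_pos"].round(4),"w",(s["gripper_width"]*87).round(1),"time",round(s["time_s"],2))
E
python3 - <<'E'
from h import *
P={n:viewer.capture(n) for n in("top","side")}
names="hearth brick_red brick_grey brick_cream stub collar spot_red spot_grey tin wire_brush".split()
near=dict(hearth=(289,156),brick_red=(411,192),brick_grey=(142,187),brick_cream=(192,240),stub=(267,231),collar=(352,248),spot_red=(311,155),spot_grey=(267,155),tin=(169,137),wire_brush=(376,145))
Z=dict(spot_red=.008,spot_grey=.008)
for n in names:
    p=P["top"];c=cam(p);g=ray(near[n],.02,p,c)
    views=[]
    for q,cc in((P["top"],c),(P["side"],cam(P["side"]))):
        d=sil(n,q,proj(g[None],q,cc)[0])
        if d: views.append((d["region"],q,cc))
    m=M[n]
    if n=="stub": m=np.vstack([cyl(.064,.008),cyl(.042,.053)])
    for v in (views,)+tuple([w] for w in views):
        x,f=fit(m,v,(g[0],g[1],None),Z.get(n,0)); print(n,len(v),(x[:2]*1000).round(1),np.degrees(x[2]).round(1)%180,round(f,3))
E
```

```text
hearth 1 [664.7 -35.4] 1.5999999999999943 0.655
hearth 1 [664.7 -35.4] 1.5999999999999943 0.655
brick_red 2 [ 564.5 -348.1] 158.7 0.058
brick_red 1 [ 564.8 -348.5] 158.9 0.035
brick_red 1 [ 564.  -346.7] 160.6 0.075
brick_grey 2 [564.3 342.1] 109.1 0.034
brick_grey 1 [565.  342.2] 108.8 0.035
brick_grey 1 [564.3 342.1] 109.1 0.031
brick_cream 2 [425.2 200.5] 66.1 0.052
brick_cream 1 [426.  201.1] 66.7 0.064
brick_cream 1 [424.9 200.6] 66.0 0.033
stub 2 [459.5  16.8] 134.0 0.12
stub 1 [460.1  15. ] 4.9 0.117
stub 1 [458.4  17.2] 5.9 0.119
collar 2 [ 417.2 -197.9] 8.1 0.394
collar 1 [ 417.6 -198.2] 38.0 0.575
collar 1 [ 417.  -197.8] 96.7 0.208
spot_red 2 [668.6 -93.8] 1.8 0.067
spot_red 1 [669.2 -93.8] 1.6 0.021
spot_red 1 [665.6 -93.5] 179.8 0.069
spot_grey 1 [664.4  23.6] 2.9 0.057
spot_grey 1 [664.4  23.6] 2.9 0.057
tin 1 [693.3 279.4] 85.4 0.101
tin 1 [693.3 279.4] 85.4 0.101
wire_brush 2 [ 690.8 -265.4] 17.6 0.214
wire_brush 1 [ 691.4 -265.3] 17.5 0.181
wire_brush 1 [ 689. -265.] 17.1 0.245
```

```bash
cat >> h.py <<'E'
import math,json
def plan(wps,fing,extra=1):
    """wps: (x,y,z,tool-y yaw deg absolute, or None = keep). Prints calls: rows are all the same pose; n = number of rows"""
    s=r.sense();R=s["ee_rot"];pos=s["tcp_pos"].copy()
    cur=np.degrees(np.arctan2(R[1,1],R[0,1]))
    print("now",pos.round(4),"yaw",cur.round(1),"j",s["joints"].round(0),"w",(s["gripper_width"]*87).round(1),"F",s["wrist_force"].round(1),"time",round(s["time_s"],2))
    for (x,y,z,yw) in wps:
        yw=cur if yw is None else yw
        p1=np.array([x,y,z]);n=max(1,math.ceil(max(np.linalg.norm(p1-pos)/.2,abs(yw-cur)/34)))
        p0,c0=pos,cur
        for i in range(1,n+1):
            q=p0+(p1-p0)*i/n;a=c0+(yw-c0)*i/n
            an=np.radians(a);Y=np.array([np.cos(an),np.sin(an),0]);X=np.array([0,0,-1.]);T=np.c_[X,Y,np.cross(X,Y)]
            t=R.T@(q-pos)/.75;v=Ro.from_matrix(R.T@T).as_rotvec()/np.pi
            k=math.ceil(max(np.linalg.norm(q-pos)/.0415,np.degrees(np.linalg.norm(v*np.pi))/7.1,1))+(extra if i==n else 0)
            print(min(5,k),dict(zip(("fingers","tx","ty","tz","ax","ay","az"),[fing]+[float(u) for u in np.r_[t,v].round(3)])))
            R=T;pos=q;cur=a
E
python3 - <<'E'
from h import *
plan([(.5645,-.348,.2,-201.3),(.5645,-.348,.1,None)],-1)
E
```

```text
Traceback (most recent call last):
  File "h.py", line 62, in plan
    print("now",pos.round(4),"yaw",cur.round(1),"j",s["joints"].round(0),"w",(s["gripper_width"]*87).round(1),"F",s["wrist_force"].round(1),"time",round(s["time_s"],2))
                                                                             ^^^^^^^^^^^^^^^^^^^^^^^^^^^^^
AttributeError: 'float' object has no attribute 'round'
```

```bash
sed -i 's/(s\["gripper_width"\]\*87).round(1)/round(s["gripper_width"]*87,1)/' h.py
python3 - <<'E'
from h import *
plan([(.5645,-.348,.2,-201.3)],-1)
E
```

```text
now [0.1971 0.5931 0.2415] yaw -108.4 j [ 86.  22.   0.   0. -68. -15.] w 86.7 F [-0.3  0.3  0.2] time 2.25
5 {'fingers': -1, 'tx': 0.009, 'ty': 0.173, 'tz': -0.143, 'ax': 0.086, 'ay': -0.0, 'az': 0.0}
5 {'fingers': -1, 'tx': 0.009, 'ty': 0.128, 'tz': -0.184, 'ax': 0.086, 'ay': 0.0, 'az': 0.0}
5 {'fingers': -1, 'tx': 0.009, 'ty': 0.074, 'tz': -0.212, 'ax': 0.086, 'ay': 0.0, 'az': 0.0}
5 {'fingers': -1, 'tx': 0.009, 'ty': 0.015, 'tz': -0.224, 'ax': 0.086, 'ay': 0.0, 'az': 0.0}
5 {'fingers': -1, 'tx': 0.009, 'ty': -0.045, 'tz': -0.22, 'ax': 0.086, 'ay': 0.0, 'az': 0.0}
5 {'fingers': -1, 'tx': 0.009, 'ty': -0.102, 'tz': -0.2, 'ax': 0.086, 'ay': 0.0, 'az': 0.0}
```

>>> play_rows(
  commands=[
    {"fingers":-1,"tx":0.009,"ty":0.173,"tz":-0.143,"ax":0.086,"ay":0,"az":0},
    {"fingers":-1,"tx":0.009,"ty":0.173,"tz":-0.143,"ax":0.086,"ay":0,"az":0},
    {"fingers":-1,"tx":0.009,"ty":0.173,"tz":-0.143,"ax":0.086,"ay":0,"az":0},
    {"fingers":-1,"tx":0.009,"ty":0.173,"tz":-0.143,"ax":0.086,"ay":0,"az":0},
    {"fingers":-1,"tx":0.009,"ty":0.173,"tz":-0.143,"ax":0.086,"ay":0,"az":0},
  ],
)

```text
time_s: 2.67
tcp_pos: [0.2586, 0.4298, 0.2346]
ee_rot: [[-0.002, -0.56, -0.828], [-0.003, -0.828, 0.56], [-1.0, 0.004, -0.001]]
wrist_force: [-0.9, -0.6, -0.9]
gripper_width: 0.998
```

>>> play_rows(
  commands=[
    {"fingers":-1,"tx":0.009,"ty":0.128,"tz":-0.184,"ax":0.086,"ay":0,"az":0},
    {"fingers":-1,"tx":0.009,"ty":0.128,"tz":-0.184,"ax":0.086,"ay":0,"az":0},
    {"fingers":-1,"tx":0.009,"ty":0.128,"tz":-0.184,"ax":0.086,"ay":0,"az":0},
    {"fingers":-1,"tx":0.009,"ty":0.128,"tz":-0.184,"ax":0.086,"ay":0,"az":0},
    {"fingers":-1,"tx":0.009,"ty":0.128,"tz":-0.184,"ax":0.086,"ay":0,"az":0},
  ],
)

```text
time_s: 3.08
tcp_pos: [0.3192, 0.274, 0.2278]
ee_rot: [[-0.002, -0.762, -0.648], [-0.002, -0.648, 0.762], [-1.0, 0.002, -0.0]]
wrist_force: [-0.3, 0.2, -0.3]
gripper_width: 0.999
```

>>> play_rows(
  commands=[
    {"fingers":-1,"tx":0.009,"ty":0.074,"tz":-0.212,"ax":0.086,"ay":0,"az":0},
    {"fingers":-1,"tx":0.009,"ty":0.074,"tz":-0.212,"ax":0.086,"ay":0,"az":0},
    {"fingers":-1,"tx":0.009,"ty":0.074,"tz":-0.212,"ax":0.086,"ay":0,"az":0},
    {"fingers":-1,"tx":0.009,"ty":0.074,"tz":-0.212,"ax":0.086,"ay":0,"az":0},
    {"fingers":-1,"tx":0.009,"ty":0.074,"tz":-0.212,"ax":0.086,"ay":0,"az":0},
  ],
)

```text
time_s: 3.5
tcp_pos: [0.3811, 0.1179, 0.2211]
ee_rot: [[-0.001, -0.908, -0.419], [-0.001, -0.419, 0.908], [-1.0, 0.001, -0.001]]
wrist_force: [0.2, -0.1, 0.3]
gripper_width: 0.999
```

>>> play_rows(
  commands=[
    {"fingers":-1,"tx":0.009,"ty":0.015,"tz":-0.224,"ax":0.086,"ay":0,"az":0},
    {"fingers":-1,"tx":0.009,"ty":0.015,"tz":-0.224,"ax":0.086,"ay":0,"az":0},
    {"fingers":-1,"tx":0.009,"ty":0.015,"tz":-0.224,"ax":0.086,"ay":0,"az":0},
    {"fingers":-1,"tx":0.009,"ty":0.015,"tz":-0.224,"ax":0.086,"ay":0,"az":0},
    {"fingers":-1,"tx":0.009,"ty":0.015,"tz":-0.224,"ax":0.086,"ay":0,"az":0},
  ],
)

```text
time_s: 3.92
tcp_pos: [0.4434, -0.0387, 0.2143]
ee_rot: [[-0.0, -0.987, -0.161], [-0.001, -0.161, 0.987], [-1.0, 0.0, -0.001]]
wrist_force: [0.6, 0.6, -1.3]
gripper_width: 0.999
```

>>> play_rows(
  commands=[
    {"fingers":-1,"tx":0.009,"ty":-0.045,"tz":-0.22,"ax":0.086,"ay":0,"az":0},
    {"fingers":-1,"tx":0.009,"ty":-0.045,"tz":-0.22,"ax":0.086,"ay":0,"az":0},
    {"fingers":-1,"tx":0.009,"ty":-0.045,"tz":-0.22,"ax":0.086,"ay":0,"az":0},
    {"fingers":-1,"tx":0.009,"ty":-0.045,"tz":-0.22,"ax":0.086,"ay":0,"az":0},
    {"fingers":-1,"tx":0.009,"ty":-0.045,"tz":-0.22,"ax":0.086,"ay":0,"az":0},
  ],
)

```text
time_s: 4.33
tcp_pos: [0.5052, -0.1956, 0.207]
ee_rot: [[0.0, -0.994, 0.106], [-0.002, 0.106, 0.994], [-1.0, -0.001, -0.002]]
wrist_force: [0.4, 0.0, 0.0]
gripper_width: 1.003
```

>>> play_rows(
  commands=[
    {"fingers":-1,"tx":0.009,"ty":-0.102,"tz":-0.2,"ax":0.086,"ay":0,"az":0},
    {"fingers":-1,"tx":0.009,"ty":-0.102,"tz":-0.2,"ax":0.086,"ay":0,"az":0},
    {"fingers":-1,"tx":0.009,"ty":-0.102,"tz":-0.2,"ax":0.086,"ay":0,"az":0},
    {"fingers":-1,"tx":0.009,"ty":-0.102,"tz":-0.2,"ax":0.086,"ay":0,"az":0},
    {"fingers":-1,"tx":0.009,"ty":-0.102,"tz":-0.2,"ax":0.086,"ay":0,"az":0},
  ],
)

```text
time_s: 4.75
tcp_pos: [0.5657, -0.3528, 0.1988]
ee_rot: [[-0.001, -0.93, 0.366], [-0.001, 0.366, 0.93], [-1.0, 0.0, -0.002]]
wrist_force: [0.7, -0.0, 0.7]
gripper_width: 1.001
```

```bash
cat >> h.py <<'E'
def look(name,x0,z0=0,near=30,save=None,model=None):
    s=r.sense();p=viewer.capture("wrist");c=cam(p,s)
    if save: cv2.imwrite(f"pics/{save}.png",p["image"][:,:,::-1])
    uv=proj(np.array([[x0[0],x0[1],z0+.02]]),p,c)[0]
    L=spotter.silhouettes(name,p)
    print(name,"expect uv",uv.round(),[(np.round(d["uv"]).tolist(),round(d["score"],2)) for d in L])
    if L:
        d=min(L,key=lambda d:np.hypot(*(np.array(d["uv"])-uv)))
        k=d["region"];print("border",k[0].any()|k[-1].any()|k[:,0].any()|k[:,-1].any())
        x,f=fit(M[name] if model is None else model,[(k,p,c)],x0,z0);print("fit",(x[:2]*1000).round(1),np.degrees(x[2]).round(1),round(f,3));return x
E
python3 - <<'E'
from h import *
look("brick_red",(.5645,-.348,np.radians(158.7)),save="w1")
plan([(.5645,-.348,.028,-201.3)],-1)
E
```

```text
brick_red expect uv [286. 198.] [([531.0, 120.0], 0.8), ([280.0, 199.0], 0.74), ([411.0, 147.0], 0.66)]
border False
fit [ 566.1 -349.8] 158.8 0.026
now [ 0.5641 -0.3486  0.1995] yaw 158.6 j [-18.  27.   3.  -0. -66.  -4.] w 87.5 F [0.8 0.6 0.3] time 4.85
5 {'fingers': -1, 'tx': 0.021, 'ty': -0.0, 'tz': 0.0, 'ax': 0.182, 'ay': -0.0, 'az': -0.001}
5 {'fingers': -1, 'tx': 0.021, 'ty': 0.0, 'tz': 0.0, 'ax': 0.182, 'ay': 0.0, 'az': 0.0}
5 {'fingers': -1, 'tx': 0.021, 'ty': 0.0, 'tz': 0.0, 'ax': 0.182, 'ay': 0.0, 'az': 0.0}
5 {'fingers': -1, 'tx': 0.021, 'ty': 0.0, 'tz': 0.0, 'ax': 0.182, 'ay': 0.0, 'az': 0.0}
5 {'fingers': -1, 'tx': 0.021, 'ty': 0.0, 'tz': -0.0, 'ax': 0.182, 'ay': 0.0, 'az': 0.0}
5 {'fingers': -1, 'tx': 0.021, 'ty': 0.0, 'tz': -0.0, 'ax': 0.182, 'ay': 0.0, 'az': 0.0}
5 {'fingers': -1, 'tx': 0.021, 'ty': -0.0, 'tz': -0.0, 'ax': 0.182, 'ay': 0.0, 'az': 0.0}
5 {'fingers': -1, 'tx': 0.021, 'ty': -0.0, 'tz': -0.0, 'ax': 0.182, 'ay': 0.0, 'az': 0.0}
5 {'fingers': -1, 'tx': 0.021, 'ty': -0.0, 'tz': -0.0, 'ax': 0.182, 'ay': 0.0, 'az': 0.0}
5 {'fingers': -1, 'tx': 0.021, 'ty': -0.0, 'tz': 0.0, 'ax': 0.182, 'ay': 0.0, 'az': 0.0}
5 {'fingers': -1, 'tx': 0.021, 'ty': -0.0, 'tz': 0.0, 'ax': 0.182, 'ay': 0.0, 'az': 0.0}
```

View pics/w1.png

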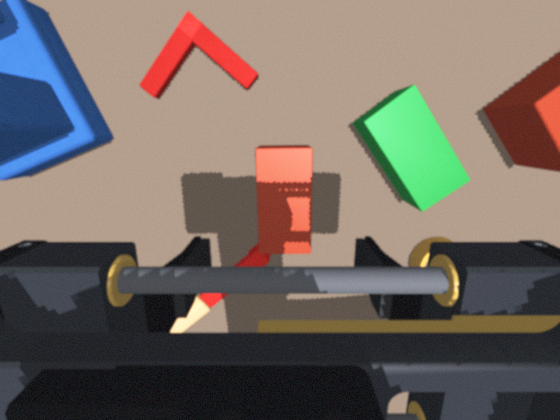

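The brick sits centred between the jaws at (284,200). The brush handle tip is at (262,255), near the brick's end and clear of the fingers. Descending and gripping.

>>> play_rows(
  commands=[
    {"fingers":-1,"tx":0.05},
    {"fingers":-1,"tx":0.1},
    {"fingers":-1,"tx":0.15},
    {"fingers":-1,"tx":0.2},
    {"fingers":-1,"tx":0.228},
  ],
)

```text
$.commands[0]: bad value
```

>>> play_rows(
  commands=[
    {"fingers":-1,"tx":0},
    {"fingers":1,"tx":0},
    {"fingers":1,"tx":0},
    {"fingers":1,"tx":0},
    {"fingers":1,"tx":0},
  ],
)

```text
$.commands[0]: bad value
```

>>> play_rows(
  commands=[
    {"fingers":1,"tx":0},
    {"fingers":1,"tx":0},
    {"fingers":1,"tx":0},
    {"fingers":1,"tx":0},
  ],
)

```text
$.commands[0]: bad value
```

```bash
sed -i 's/        yw=cur if yw is None else yw/        yw=cur if yw is None else cur+(yw-cur+180)%360-180/' h.py
python3 - <<'E'
from h import *
s=r.sense();print(s["gripper_width"]*87)
plan([(.5645,-.348,.2,None)],1)
E
```

```text
87.50086815992478
now [ 0.5641 -0.3486  0.1995] yaw 158.6 j [-18.  27.   3.  -0. -66.  -4.] w 87.5 F [0.8 0.6 0.3] time 4.85
2 {'fingers': 1, 'tx': -0.001, 'ty': -0.0, 'tz': 0.001, 'ax': -0.0, 'ay': 0.0, 'az': -0.001}
```

All keys are needed.

>>> play_rows(
  commands=[
    {"fingers":-1,"tx":0.05,"ty":0,"tz":0,"ax":0,"ay":0,"az":0},
    {"fingers":-1,"tx":0.1,"ty":0,"tz":0,"ax":0,"ay":0,"az":0},
    {"fingers":-1,"tx":0.15,"ty":0,"tz":0,"ax":0,"ay":0,"az":0},
    {"fingers":-1,"tx":0.2,"ty":0,"tz":0,"ax":0,"ay":0,"az":0},
    {"fingers":-1,"tx":0.228,"ty":0,"tz":0,"ax":0,"ay":0,"az":0},
  ],
)

```text
time_s: 5.27
tcp_pos: [0.5617, -0.3448, 0.0264]
ee_rot: [[-0.005, -0.932, 0.362], [0.003, 0.362, 0.932], [-1.0, 0.006, 0.001]]
wrist_force: [-1.0, 0.1, -0.3]
gripper_width: 1.001
```

>>> play_rows(
  commands=[
    {"fingers":-1,"tx":0,"ty":0,"tz":0,"ax":0,"ay":0,"az":0},
    {"fingers":1,"tx":0,"ty":0,"tz":0,"ax":0,"ay":0,"az":0},
    {"fingers":1,"tx":0,"ty":0,"tz":0,"ax":0,"ay":0,"az":0},
    {"fingers":1,"tx":0,"ty":0,"tz":0,"ax":0,"ay":0,"az":0},
    {"fingers":1,"tx":0,"ty":0,"tz":0,"ax":0,"ay":0,"az":0},
  ],
)

```text
time_s: 5.68
tcp_pos: [0.5653, -0.3481, 0.0327]
ee_rot: [[0.004, -0.932, 0.362], [-0.002, 0.362, 0.932], [-1.0, -0.005, 0.0]]
wrist_force: [0.2, -0.3, 0.5]
gripper_width: 0.785
```

>>> play_rows(
  commands=[
    {"fingers":1,"tx":0,"ty":0,"tz":0,"ax":0,"ay":0,"az":0},
    {"fingers":1,"tx":0,"ty":0,"tz":0,"ax":0,"ay":0,"az":0},
    {"fingers":1,"tx":0,"ty":0,"tz":0,"ax":0,"ay":0,"az":0},
  ],
)

```text
time_s: 5.93
tcp_pos: [0.5654, -0.3485, 0.0318]
ee_rot: [[0.004, -0.932, 0.362], [-0.002, 0.362, 0.932], [-1.0, -0.004, -0.0]]
wrist_force: [1.4, -0.1, 4.7]
gripper_width: 0.655
```

>>> play_rows(
  commands=[
    {"fingers":1,"tx":-0.03,"ty":0,"tz":0,"ax":0,"ay":0,"az":0},
    {"fingers":1,"tx":-0.08,"ty":0,"tz":0,"ax":0,"ay":0,"az":0},
    {"fingers":1,"tx":-0.13,"ty":0,"tz":0,"ax":0,"ay":0,"az":0},
    {"fingers":1,"tx":-0.18,"ty":0,"tz":0,"ax":0,"ay":0,"az":0},
    {"fingers":1,"tx":-0.23,"ty":0,"tz":0,"ax":0,"ay":0,"az":0},
  ],
)

```text
time_s: 6.35
tcp_pos: [0.5618, -0.3468, 0.2011]
ee_rot: [[-0.006, -0.931, 0.364], [0.004, 0.364, 0.932], [-1.0, 0.007, 0.002]]
wrist_force: [2.2, -0.4, -7.0]
gripper_width: 0.654
```

Run:
```python
from h import *
plan([(.5645,-.2,.3,-190),(.667,.109,.4,-178)],1)
```

```text
now [ 0.5618 -0.3468  0.2011] yaw 158.7 j [-18.  27.   3.  -0. -66.  -4.] w 56.9 F [ 2.2 -0.4 -7. ] time 6.35
5 {'fingers': 1, 'tx': -0.131, 'ty': 0.069, 'tz': 0.184, 'ax': -0.063, 'ay': 0.001, 'az': -0.002}
5 {'fingers': 1, 'tx': -0.067, 'ty': -0.032, 'tz': 0.215, 'ax': -0.033, 'ay': 0.0, 'az': 0.0}
5 {'fingers': 1, 'tx': -0.067, 'ty': -0.054, 'tz': 0.21, 'ax': -0.033, 'ay': 0.0, 'az': 0.0}
```

>>> play_rows(
  commands=[
    {"fingers":1,"tx":-0.13,"ty":0.069,"tz":0.184,"ax":-0.063,"ay":0,"az":0},
    {"fingers":1,"tx":-0.13,"ty":0.069,"tz":0.184,"ax":-0.063,"ay":0,"az":0},
    {"fingers":1,"tx":-0.13,"ty":0.069,"tz":0.184,"ax":-0.063,"ay":0,"az":0},
    {"fingers":1,"tx":-0.13,"ty":0.069,"tz":0.184,"ax":-0.063,"ay":0,"az":0},
    {"fingers":1,"tx":-0.13,"ty":0.069,"tz":0.184,"ax":-0.063,"ay":0,"az":0},
  ],
)

```text
time_s: 6.77
tcp_pos: [0.5656, -0.1964, 0.3022]
ee_rot: [[0.002, -0.986, 0.169], [0.002, 0.169, 0.986], [-1.0, -0.002, 0.002]]
wrist_force: [0.2, -1.1, -5.5]
gripper_width: 0.654
```

>>> play_rows(
  commands=[
    {"fingers":1,"tx":-0.067,"ty":-0.032,"tz":0.215,"ax":-0.033,"ay":0,"az":0},
    {"fingers":1,"tx":-0.067,"ty":-0.032,"tz":0.215,"ax":-0.033,"ay":0,"az":0},
    {"fingers":1,"tx":-0.067,"ty":-0.032,"tz":0.215,"ax":-0.033,"ay":0,"az":0},
    {"fingers":1,"tx":-0.067,"ty":-0.032,"tz":0.215,"ax":-0.033,"ay":0,"az":0},
    {"fingers":1,"tx":-0.067,"ty":-0.032,"tz":0.215,"ax":-0.033,"ay":0,"az":0},
  ],
)

```text
time_s: 7.18
tcp_pos: [0.6188, -0.0397, 0.3492]
ee_rot: [[0.0, -0.998, 0.064], [0.004, 0.064, 0.998], [-1.0, -0.0, 0.004]]
wrist_force: [0.9, -1.8, -5.8]
gripper_width: 0.655
```

>>> play_rows(
  commands=[
    {"fingers":1,"tx":-0.067,"ty":-0.054,"tz":0.21,"ax":-0.033,"ay":0,"az":0},
    {"fingers":1,"tx":-0.067,"ty":-0.054,"tz":0.21,"ax":-0.033,"ay":0,"az":0},
    {"fingers":1,"tx":-0.067,"ty":-0.054,"tz":0.21,"ax":-0.033,"ay":0,"az":0},
    {"fingers":1,"tx":-0.067,"ty":-0.054,"tz":0.21,"ax":-0.033,"ay":0,"az":0},
    {"fingers":1,"tx":-0.067,"ty":-0.054,"tz":0.21,"ax":-0.033,"ay":0,"az":0},
  ],
)

```text
time_s: 7.6
tcp_pos: [0.67, 0.1155, 0.3976]
ee_rot: [[-0.002, -0.999, -0.04], [0.003, -0.04, 0.999], [-1.0, 0.002, 0.003]]
wrist_force: [0.4, -0.6, -7.6]
gripper_width: 0.651
```

>>> play_rows(
  commands=[
    {"fingers":1,"tx":0,"ty":0,"tz":0,"ax":0,"ay":0,"az":0},
    {"fingers":1,"tx":0,"ty":0,"tz":0,"ax":0,"ay":0,"az":0},
    {"fingers":1,"tx":0,"ty":0,"tz":0,"ax":0,"ay":0,"az":0},
    {"fingers":1,"tx":0,"ty":0,"tz":0,"ax":0,"ay":0,"az":0},
  ],
)

```text
time_s: 7.93
tcp_pos: [0.6679, 0.1072, 0.3994]
ee_rot: [[-0.003, -0.999, -0.033], [-0.001, -0.033, 0.999], [-1.0, 0.003, -0.001]]
wrist_force: [0.8, 0.3, -6.3]
gripper_width: 0.652
```

Run:
```python
from h import *
s=r.sense();p=viewer.capture("wrist");c=cam(p,s);print(s["tcp_pos"],s["joint_velocities"].round(1))
t=viewer.capture("top");ct=cam(t);sd=viewer.capture("side");cs=cam(sd)
cv2.imwrite("pics/w2.png",p["image"][:,:,::-1])
np.savez("plate.npz",w=p["image"],t=t["image"],s=sd["image"],pos=s["tcp_pos"],R=s["ee_rot"])
for nm,q,cc in(("wrist",p,c),("top",t,ct),("side",sd,cs)):
    im=q["image"].astype(int);w=((im.min(2)>150)&(im.max(2)-im.min(2)<45)).astype(np.uint8)
    uv=proj(np.array([[.667,-.0349,.011]]),q,cc)[0]
    n,lab,st,ce=cv2.connectedComponentsWithStats(w)
    i=min(range(1,n),key=lambda i:np.hypot(*(ce[i]-uv))+(1e4 if st[i,4]<150 else 0))
    h=cv2.convexHull(np.argwhere(lab==i)[:,::-1].astype(np.int32));k=np.zeros_like(w);cv2.fillConvexPoly(k,h,1)
    print(nm,uv.round(),st[i]);x,f=fit(M["hearth"],[(k>0,q,cc)],(.667,-.0349,np.radians(2)));print((x[:2]*1000).round(1),np.degrees(x[2]).round(2),round(f,3))
    # pads
    for nn,col in(("red",(im[:,:,0]>110)&(im[:,:,1]<80)),("grey",im.max(2)<70)):
        y=-.094 if nn=="red" else .024
        m=col&(cv2.erode(k,np.ones((3,3)))>0);n,lab,st,ce=cv2.connectedComponentsWithStats(m.astype(np.uint8));i=1+np.argmax(st[1:,4])
        x,f=fit(M["spot_red"],[(lab==i,q,cc)],(.667,y,np.radians(2)),.008);print(nn,(x[:2]*1000).round(1),np.degrees(x[2]).round(2),round(f,3))
```

```text
[0.66792107 0.1071582  0.39939776] [-0.2 -0.5  0.8  0.2  0.1  0. ]
wrist [286.  86.] [ 253    0   66  154 4198]
[667.9 -56.7] 1.77 0.057Traceback (most recent call last):
  File "<stdin>", line 16, in <module>
    return _wrapfunc(a, 'argmax', axis=axis, out=out, **kwds)
    return bound(*args, **kwds)
ValueError: attempt to get argmax of an empty sequence
```

View pics/w2.png

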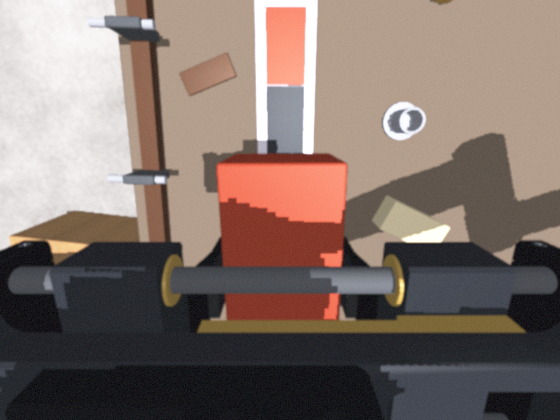

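The red pad is fully visible at (285,46). The grey pad is cut off by the held brick, and the white plate's rims are at columns 260 and 310. I'll fit the pads in the wrist image and in the unobstructed first top and side pictures.

Run:
```python
from h import *
s=r.sense();p=viewer.capture("wrist");c=cam(p,s)
V=[("wrist",p,c,p["image"])]
for n in("top","side"):
    q=viewer.capture(n);V.append((n,q,cam(q),cv2.imread(f"pics/{n}0.png")[:,:,::-1]))
for nm,q,cc,im in V:
    im=im.astype(int)
    z=np.zeros(im.shape[:2],np.uint8);cv2.fillConvexPoly(z,cv2.convexHull(proj(place(box(.1,.27,0),(.667,-.035,.035),.008),q,cc).astype(np.int32)),1)
    for nn,col,y in(("red",(im[:,:,0]-im[:,:,1]>60),-.094),("grey",im.max(2)<75,.024)):
        if nm=="wrist" and nn=="grey": continue
        m=(col&(z>0)).astype(np.uint8);n,lab,st,ce=cv2.connectedComponentsWithStats(m)
        uv=proj(np.array([[.667,y,.011]]),q,cc)[0];i=min(range(1,n),key=lambda i:np.hypot(*(ce[i]-uv))-.05*st[i,4])
        x,f=fit(M["spot_red"],[(lab==i,q,cc)],(.667,y,np.radians(2)),.008);print(nm,nn,st[i],(x[:2]*1000).round(1),np.degrees(x[2]).round(2),round(f,3))
    w=(im.min(2)>140)&(z>0)
    if nm!="wrist":
        k=np.zeros_like(z);cv2.fillConvexPoly(k,cv2.convexHull(np.argwhere(w)[:,::-1].astype(np.int32)),1)
        x,f=fit(M["hearth"],[(k>0,q,cc)],(.667,-.035,np.radians(2)));print("plate",(x[:2]*1000).round(1),np.degrees(x[2]).round(2),round(f,3))
    else:
        # rim edges per row -> centre line on z=.008
        pts=[]
        for row in range(5,140,6):
            u=np.where(w[row,240:330])[0]
            if len(u): pts.append(ray((240+(u.min()+u.max())/2,row),.008,q,cc)[:2])
        pts=np.array(pts);b=np.polyfit(pts[:,1],pts[:,0],1);print("wrist centreline yaw",-np.degrees(np.arctan(b[0])).round(2),"x at y=-.0349",(np.polyval(b,-.0349)*1000).round(1),"resid",np.std(pts[:,0]-np.polyval(b,pts[:,1]))*1e3)
```

```text
wrist red [ 267    7   40   78 2918] [669.9 -94.3] 1.72 0.08
wrist centreline yaw 1.88 x at y=-.0349 668.0 resid 0.34525699679106087
top red [ 289  143   44   24 1035] [669.1 -93.9] 1.51 0.018
top grey [246 144  43  24 981] [664.   24.8] 1.48 0.063
plate [667.5 -35.3] 1.79 0.034
side red [227 153  40  32 645] [666.8 -94.5] 1.39 0.059
side grey [201 177  43  36 725] [663.5  21. ] 0.8 0.094
plate [670.3 -38.3] 2.05 0.079
```

Run:
```python
from h import *
plan([(.6694,-.0942,.25,181.75),(.6694,-.0942,.10,181.75)],1,extra=2)
```

```text
now [0.6683 0.1079 0.4007] yaw -178.1 j [ 23.  25.  27.  -0. -92. -21.] w 56.5 F [-1.1  0.5 -6.4] time 8.23
4 {'fingers': 1, 'tx': 0.1, 'ty': 0.004, 'tz': -0.135, 'ax': 0.0, 'ay': 0.0, 'az': 0.0}
5 {'fingers': 1, 'tx': 0.1, 'ty': 0.004, 'tz': -0.135, 'ax': 0.0, 'ay': 0.0, 'az': 0.0}
5 {'fingers': 1, 'tx': 0.2, 'ty': 0.0, 'tz': 0.0, 'ax': 0.0, 'ay': 0.0, 'az': 0.0}
```

>>> play_rows(
  commands=[
    {"fingers":1,"tx":0.1,"ty":0.004,"tz":-0.135,"ax":0,"ay":0,"az":0},
    {"fingers":1,"tx":0.1,"ty":0.004,"tz":-0.135,"ax":0,"ay":0,"az":0},
    {"fingers":1,"tx":0.1,"ty":0.004,"tz":-0.135,"ax":0,"ay":0,"az":0},
    {"fingers":1,"tx":0.1,"ty":0.004,"tz":-0.135,"ax":0,"ay":0,"az":0},
  ],
)

```text
time_s: 8.57
tcp_pos: [0.6655, 0.0016, 0.319]
ee_rot: [[-0.014, -1.0, -0.028], [-0.002, -0.028, 1.0], [-1.0, 0.014, -0.002]]
wrist_force: [-0.9, 0.4, -8.5]
gripper_width: 0.651
```

>>> play_rows(
  commands=[
    {"fingers":1,"tx":0.1,"ty":0.004,"tz":-0.135,"ax":0,"ay":0,"az":0},
    {"fingers":1,"tx":0.1,"ty":0.004,"tz":-0.135,"ax":0,"ay":0,"az":0},
    {"fingers":1,"tx":0.1,"ty":0.004,"tz":-0.135,"ax":0,"ay":0,"az":0},
    {"fingers":1,"tx":0.1,"ty":0.004,"tz":-0.135,"ax":0,"ay":0,"az":0},
  ],
)

```text
time_s: 8.9
tcp_pos: [0.6655, -0.0995, 0.2438]
ee_rot: [[-0.013, -1.0, -0.028], [-0.0, -0.028, 1.0], [-1.0, 0.013, -0.0]]
wrist_force: [-1.5, 0.9, -9.3]
gripper_width: 0.651
```

>>> play_rows(
  commands=[
    {"fingers":1,"tx":0.2,"ty":0,"tz":0,"ax":0,"ay":0,"az":0},
    {"fingers":1,"tx":0.2,"ty":0,"tz":0,"ax":0,"ay":0,"az":0},
    {"fingers":1,"tx":0.2,"ty":0,"tz":0,"ax":0,"ay":0,"az":0},
    {"fingers":1,"tx":0.2,"ty":0,"tz":0,"ax":0,"ay":0,"az":0},
    {"fingers":1,"tx":0.2,"ty":0,"tz":0,"ax":0,"ay":0,"az":0},
  ],
)

```text
time_s: 9.32
tcp_pos: [0.6642, -0.0942, 0.0926]
ee_rot: [[-0.016, -0.999, -0.032], [0.001, -0.032, 0.999], [-1.0, 0.016, 0.001]]
wrist_force: [-2.8, 0.7, -9.2]
gripper_width: 0.653
```

>>> play_rows(
  commands=[
    {"fingers":1,"tx":0,"ty":0,"tz":0,"ax":0,"ay":0,"az":0},
    {"fingers":1,"tx":0,"ty":0,"tz":0,"ax":0,"ay":0,"az":0},
    {"fingers":1,"tx":0,"ty":0,"tz":0,"ax":0,"ay":0,"az":0},
    {"fingers":1,"tx":0,"ty":0,"tz":0,"ax":0,"ay":0,"az":0},
    {"fingers":1,"tx":0,"ty":0,"tz":0,"ax":0,"ay":0,"az":0},
  ],
)

```text
time_s: 9.73
tcp_pos: [0.6704, -0.094, 0.1029]
ee_rot: [[0.004, -0.999, -0.034], [0.0, -0.034, 0.999], [-1.0, -0.004, 0.0]]
wrist_force: [-0.7, 0.1, -7.3]
gripper_width: 0.654
```

Run:
```python
from h import *
plan([(.6694,-.0942,.045,181.75)],1,extra=2)
```

```text
now [ 0.6704 -0.094   0.1029] yaw -178.0 j [  6.  33.  -2.   0. -55.  -4.] w 56.9 F [-0.7  0.1 -7.3] time 9.73
4 {'fingers': 1, 'tx': 0.077, 'ty': 0.002, 'tz': -0.0, 'ax': 0.001, 'ay': 0.0, 'az': 0.001}
```

>>> play_rows(
  commands=[
    {"fingers":1,"tx":0.02,"ty":0,"tz":0,"ax":0.001,"ay":0,"az":0},
    {"fingers":1,"tx":0.04,"ty":0.001,"tz":0,"ax":0.001,"ay":0,"az":0},
    {"fingers":1,"tx":0.055,"ty":0.001,"tz":0,"ax":0.001,"ay":0,"az":0},
    {"fingers":1,"tx":0.066,"ty":0.001,"tz":0,"ax":0.001,"ay":0,"az":0},
    {"fingers":1,"tx":0.074,"ty":0.001,"tz":0,"ax":0.001,"ay":0,"az":0},
  ],
)

```text
time_s: 10.15
tcp_pos: [0.6685, -0.0942, 0.0443]
ee_rot: [[-0.001, -1.0, -0.031], [-0.0, -0.031, 1.0], [-1.0, 0.001, -0.0]]
wrist_force: [-1.3, -0.2, -7.3]
gripper_width: 0.653
```

>>> play_rows(
  commands=[
    {"fingers":1,"tx":0.002,"ty":0,"tz":0,"ax":0,"ay":0,"az":0},
    {"fingers":1,"tx":0.003,"ty":0,"tz":0,"ax":0,"ay":0,"az":0},
    {"fingers":1,"tx":0.003,"ty":0,"tz":0,"ax":0,"ay":0,"az":0},
    {"fingers":1,"tx":0.003,"ty":0,"tz":0,"ax":0,"ay":0,"az":0},
    {"fingers":1,"tx":0.003,"ty":0,"tz":0,"ax":0,"ay":0,"az":0},
  ],
)

```text
time_s: 10.57
tcp_pos: [0.669, -0.0942, 0.0435]
ee_rot: [[0.001, -1.0, -0.031], [-0.0, -0.031, 1.0], [-1.0, -0.001, -0.0]]
wrist_force: [0.0, 0.1, -7.0]
gripper_width: 0.656
```

>>> play_rows(
  commands=[
    {"fingers":1,"tx":0.001,"ty":0,"tz":0,"ax":0,"ay":0,"az":0},
    {"fingers":1,"tx":0.002,"ty":0,"tz":0,"ax":0,"ay":0,"az":0},
    {"fingers":1,"tx":0.002,"ty":0,"tz":0,"ax":0,"ay":0,"az":0},
  ],
)

```text
time_s: 10.82
tcp_pos: [0.669, -0.0942, 0.0428]
ee_rot: [[0.001, -1.0, -0.031], [-0.0, -0.031, 1.0], [-1.0, -0.001, -0.0]]
wrist_force: [-2.3, 1.1, -0.4]
gripper_width: 0.649
```

>>> play_rows(
  commands=[
    {"fingers":-0.3,"tx":0,"ty":0,"tz":0,"ax":0,"ay":0,"az":0},
    {"fingers":-0.6,"tx":0,"ty":0,"tz":0,"ax":0,"ay":0,"az":0},
    {"fingers":-1,"tx":0,"ty":0,"tz":0,"ax":0,"ay":0,"az":0},
    {"fingers":-1,"tx":0,"ty":0,"tz":0,"ax":0,"ay":0,"az":0},
    {"fingers":-1,"tx":0,"ty":0,"tz":0,"ax":0,"ay":0,"az":0},
  ],
)

```text
time_s: 11.23
tcp_pos: [0.6693, -0.0943, 0.0417]
ee_rot: [[0.002, -1.0, -0.031], [-0.0, -0.031, 1.0], [-1.0, -0.002, -0.0]]
wrist_force: [-0.7, 0.1, 0.6]
gripper_width: 0.871
```

>>> play_rows(
  commands=[
    {"fingers":-1,"tx":0,"ty":0,"tz":0,"ax":0,"ay":0,"az":0},
    {"fingers":-1,"tx":-0.05,"ty":0,"tz":0,"ax":0,"ay":0,"az":0},
    {"fingers":-1,"tx":-0.1,"ty":0,"tz":0,"ax":0,"ay":0,"az":0},
    {"fingers":-1,"tx":-0.15,"ty":0,"tz":0,"ax":0,"ay":0,"az":0},
    {"fingers":-1,"tx":-0.2,"ty":0,"tz":0,"ax":0,"ay":0,"az":0},
  ],
)

```text
time_s: 11.65
tcp_pos: [0.6685, -0.0943, 0.1929]
ee_rot: [[-0.0, -1.0, -0.031], [-0.0, -0.031, 1.0], [-1.0, 0.0, -0.0]]
wrist_force: [1.6, -0.6, -0.8]
gripper_width: 0.995
```

Run:
```python
from h import *
# grey: brick x axis yaw 109.1; tool-y candidates 109.1 / -70.9 from -178
plan([(.565,.342,.2,109.1),],-1,extra=3)
```

```text
now [ 0.6685 -0.0943  0.1929] yaw -178.2 j [  6.  29.   4.   0. -65.  -4.] w 86.6 F [ 1.6 -0.6 -0.8] time 11.65
4 {'fingers': -1, 'tx': -0.003, 'ty': 0.04, 'tz': 0.195, 'ax': 0.135, 'ay': -0.0, 'az': 0.0}
4 {'fingers': -1, 'tx': -0.003, 'ty': 0.117, 'tz': 0.162, 'ax': 0.135, 'ay': 0.0, 'az': 0.0}
5 {'fingers': -1, 'tx': -0.003, 'ty': 0.173, 'tz': 0.1, 'ax': 0.135, 'ay': 0.0, 'az': 0.0}
```

>>> play_rows(
  commands=[
    {"fingers":-1,"tx":-0.003,"ty":0.04,"tz":0.195,"ax":0.135,"ay":0,"az":0},
    {"fingers":-1,"tx":-0.003,"ty":0.04,"tz":0.195,"ax":0.135,"ay":0,"az":0},
    {"fingers":-1,"tx":-0.003,"ty":0.04,"tz":0.195,"ax":0.135,"ay":0,"az":0},
    {"fingers":-1,"tx":-0.003,"ty":0.04,"tz":0.195,"ax":0.135,"ay":0,"az":0},
  ],
)

```text
time_s: 11.98
tcp_pos: [0.6334, 0.0534, 0.1941]
ee_rot: [[0.001, -0.922, 0.387], [0.001, 0.387, 0.922], [-1.0, -0.001, 0.001]]
wrist_force: [0.3, -0.1, 0.1]
gripper_width: 0.999
```

>>> play_rows(
  commands=[
    {"fingers":-1,"tx":-0.003,"ty":0.117,"tz":0.162,"ax":0.135,"ay":0,"az":0},
    {"fingers":-1,"tx":-0.003,"ty":0.117,"tz":0.162,"ax":0.135,"ay":0,"az":0},
    {"fingers":-1,"tx":-0.003,"ty":0.117,"tz":0.162,"ax":0.135,"ay":0,"az":0},
    {"fingers":-1,"tx":-0.003,"ty":0.117,"tz":0.162,"ax":0.135,"ay":0,"az":0},
  ],
)

```text
time_s: 12.32
tcp_pos: [0.5988, 0.1997, 0.1961]
ee_rot: [[0.001, -0.682, 0.732], [0.001, 0.732, 0.682], [-1.0, -0.0, 0.001]]
wrist_force: [0.6, -0.3, -0.6]
gripper_width: 1.001
```

>>> play_rows(
  commands=[
    {"fingers":-1,"tx":-0.003,"ty":0.173,"tz":0.1,"ax":0.135,"ay":0,"az":0},
    {"fingers":-1,"tx":-0.003,"ty":0.173,"tz":0.1,"ax":0.135,"ay":0,"az":0},
    {"fingers":-1,"tx":-0.003,"ty":0.173,"tz":0.1,"ax":0.135,"ay":0,"az":0},
    {"fingers":-1,"tx":-0.003,"ty":0.173,"tz":0.1,"ax":0.135,"ay":0,"az":0},
    {"fingers":-1,"tx":-0.003,"ty":0.173,"tz":0.1,"ax":0.135,"ay":0,"az":0},
  ],
)

```text
time_s: 12.73
tcp_pos: [0.5643, 0.348, 0.1978]
ee_rot: [[0.001, -0.327, 0.945], [0.001, 0.945, 0.327], [-1.0, 0.001, 0.001]]
wrist_force: [0.2, -0.8, 0.1]
gripper_width: 0.999
```

>>> play_rows(
  commands=[
    {"fingers":-1,"tx":0,"ty":0,"tz":0,"ax":0,"ay":0,"az":0},
    {"fingers":-1,"tx":0,"ty":0,"tz":0,"ax":0,"ay":0,"az":0},
    {"fingers":-1,"tx":0,"ty":0,"tz":0,"ax":0,"ay":0,"az":0},
    {"fingers":-1,"tx":0,"ty":0,"tz":0,"ax":0,"ay":0,"az":0},
    {"fingers":-1,"tx":0,"ty":0,"tz":0,"ax":0,"ay":0,"az":0},
  ],
)

```text
time_s: 13.15
tcp_pos: [0.566, 0.3416, 0.1982]
ee_rot: [[0.0, -0.322, 0.947], [0.0, 0.947, 0.322], [-1.0, 0.0, 0.0]]
wrist_force: [-0.2, 0.4, -0.4]
gripper_width: 1.001
```

Run:
```python
from h import *
x=look("brick_grey",(.5645,.342,np.radians(109)),save="w3")
if x is None: x=(.5645,.342,np.radians(109))
plan([(.5645,.342,.03,109)],-1,extra=2)
p=viewer.capture("top")
d=sil("brick_red",p,proj(np.array([[.669,-.094,.04]]),p,cam(p))[0])
if d: x,f=fit(BR,[(d["region"],p,cam(p))],(.669,-.094,.03),.011);print("red placed",x,f)
cv2.imwrite("pics/t1.png",p["image"][:,:,::-1])
```

```text
brick_grey expect uv [283. 193.] [([280.0, 193.0], 0.89)]
border False
fit [566.4 341.6] 109.3 0.034
now [0.5659 0.342  0.1982] yaw 108.8 j [  45.   27.    2.    0.  -65. -116.] w 86.9 F [ 0.4 -0.6  0.2] time 13.25
5 {'fingers': -1, 'tx': 0.224, 'ty': 0.001, 'tz': -0.002, 'ax': -0.001, 'ay': 0.0, 'az': -0.0}
red placed [ 0.66790773 -0.09557757  0.05580897] 0.03847083272920593
```

>>> play_rows(
  commands=[
    {"fingers":-1,"tx":0.05,"ty":0,"tz":0,"ax":-0.002,"ay":0,"az":0},
    {"fingers":-1,"tx":0.1,"ty":0,"tz":0,"ax":-0.002,"ay":0,"az":0},
    {"fingers":-1,"tx":0.15,"ty":0,"tz":0,"ax":-0.002,"ay":0,"az":0},
    {"fingers":-1,"tx":0.2,"ty":0,"tz":0,"ax":-0.002,"ay":0,"az":0},
    {"fingers":-1,"tx":0.224,"ty":0,"tz":0,"ax":-0.002,"ay":0,"az":0},
  ],
)

```text
time_s: 13.77
tcp_pos: [0.5631, 0.3408, 0.025]
ee_rot: [[-0.006, -0.328, 0.945], [-0.005, 0.945, 0.328], [-1.0, -0.002, -0.007]]
wrist_force: [-0.2, 0.1, -0.4]
gripper_width: 1.0
```

>>> play_rows(
  commands=[
    {"fingers":-1,"tx":0,"ty":0,"tz":0,"ax":0,"ay":0,"az":0},
    {"fingers":-1,"tx":0,"ty":0,"tz":0,"ax":0,"ay":0,"az":0},
    {"fingers":1,"tx":0,"ty":0,"tz":0,"ax":0,"ay":0,"az":0},
    {"fingers":1,"tx":0,"ty":0,"tz":0,"ax":0,"ay":0,"az":0},
    {"fingers":1,"tx":0,"ty":0,"tz":0,"ax":0,"ay":0,"az":0},
  ],
)

```text
time_s: 14.18
tcp_pos: [0.5665, 0.3438, 0.0324]
ee_rot: [[0.003, -0.33, 0.944], [0.003, 0.944, 0.33], [-1.0, 0.002, 0.004]]
wrist_force: [0.3, -0.0, 0.2]
gripper_width: 0.855
```

>>> play_rows(
  commands=[
    {"fingers":1,"tx":0,"ty":0,"tz":0,"ax":0,"ay":0,"az":0},
    {"fingers":1,"tx":0,"ty":0,"tz":0,"ax":0,"ay":0,"az":0},
    {"fingers":1,"tx":0,"ty":0,"tz":0,"ax":0,"ay":0,"az":0},
    {"fingers":1,"tx":0,"ty":0,"tz":0,"ax":0,"ay":0,"az":0},
  ],
)

```text
time_s: 14.52
tcp_pos: [0.5659, 0.3424, 0.0311]
ee_rot: [[0.001, -0.33, 0.944], [-0.001, 0.944, 0.33], [-1.0, -0.001, 0.0]]
wrist_force: [-0.0, -1.7, 4.0]
gripper_width: 0.652
```

>>> play_rows(
  commands=[
    {"fingers":1,"tx":-0.03,"ty":0,"tz":0,"ax":0,"ay":0,"az":0},
    {"fingers":1,"tx":-0.08,"ty":0,"tz":0,"ax":0,"ay":0,"az":0},
    {"fingers":1,"tx":-0.13,"ty":0,"tz":0,"ax":0,"ay":0,"az":0},
    {"fingers":1,"tx":-0.18,"ty":0,"tz":0,"ax":0,"ay":0,"az":0},
    {"fingers":1,"tx":-0.23,"ty":0,"tz":0,"ax":0,"ay":0,"az":0},
  ],
)

```text
time_s: 14.93
tcp_pos: [0.5639, 0.3424, 0.2017]
ee_rot: [[-0.004, -0.329, 0.944], [-0.002, 0.944, 0.329], [-1.0, 0.0, -0.005]]
wrist_force: [0.9, 0.6, -6.8]
gripper_width: 0.651
```

Run:
```python
from h import *
plan([(.6658,.0242,.17,181.75)],1,extra=2)
```

```text
now [0.5639 0.3424 0.2017] yaw 109.2 j [  45.   27.    3.   -0.  -66. -116.] w 56.7 F [ 0.9  0.6 -6.8] time 14.93
4 {'fingers': 1, 'tx': 0.014, 'ty': -0.148, 'tz': -0.004, 'ax': -0.134, 'ay': -0.001, 'az': -0.0}
4 {'fingers': 1, 'tx': 0.014, 'ty': -0.134, 'tz': -0.064, 'ax': -0.134, 'ay': 0.0, 'az': 0.0}
5 {'fingers': 1, 'tx': 0.014, 'ty': -0.096, 'tz': -0.113, 'ax': -0.134, 'ay': 0.0, 'az': 0.0}
```

View pics/t1.png

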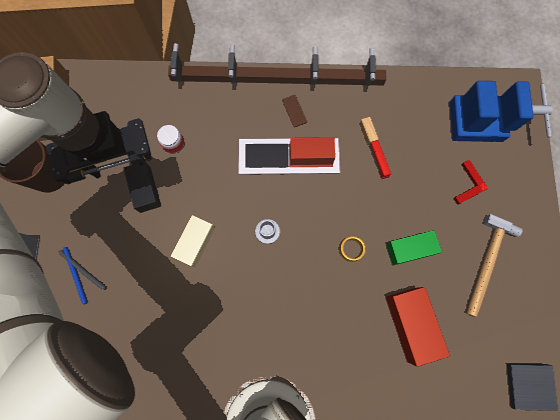

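The red brick sits on the red pad at (313,151). Now the grey one goes over.

>>> play_rows(
  commands=[
    {"fingers":1,"tx":0.014,"ty":-0.148,"tz":-0.004,"ax":-0.134,"ay":0,"az":0},
    {"fingers":1,"tx":0.014,"ty":-0.148,"tz":-0.004,"ax":-0.134,"ay":0,"az":0},
    {"fingers":1,"tx":0.014,"ty":-0.148,"tz":-0.004,"ax":-0.134,"ay":0,"az":0},
    {"fingers":1,"tx":0.014,"ty":-0.148,"tz":-0.004,"ax":-0.134,"ay":0,"az":0},
  ],
)

```text
time_s: 15.27
tcp_pos: [0.598, 0.2314, 0.1889]
ee_rot: [[-0.007, -0.686, 0.728], [-0.003, 0.728, 0.686], [-1.0, 0.002, -0.007]]
wrist_force: [-1.0, 0.9, -6.0]
gripper_width: 0.656
```

>>> play_rows(
  commands=[
    {"fingers":1,"tx":0.014,"ty":-0.134,"tz":-0.064,"ax":-0.134,"ay":0,"az":0},
    {"fingers":1,"tx":0.014,"ty":-0.134,"tz":-0.064,"ax":-0.134,"ay":0,"az":0},
    {"fingers":1,"tx":0.014,"ty":-0.134,"tz":-0.064,"ax":-0.134,"ay":0,"az":0},
    {"fingers":1,"tx":0.014,"ty":-0.134,"tz":-0.064,"ax":-0.134,"ay":0,"az":0},
  ],
)

```text
time_s: 15.6
tcp_pos: [0.6324, 0.1255, 0.178]
ee_rot: [[-0.007, -0.923, 0.384], [-0.002, 0.384, 0.923], [-1.0, 0.005, -0.005]]
wrist_force: [0.3, 0.1, -6.3]
gripper_width: 0.653
```

>>> play_rows(
  commands=[
    {"fingers":1,"tx":0.014,"ty":-0.096,"tz":-0.113,"ax":-0.134,"ay":0,"az":0},
    {"fingers":1,"tx":0.014,"ty":-0.096,"tz":-0.113,"ax":-0.134,"ay":0,"az":0},
    {"fingers":1,"tx":0.014,"ty":-0.096,"tz":-0.113,"ax":-0.134,"ay":0,"az":0},
    {"fingers":1,"tx":0.014,"ty":-0.096,"tz":-0.113,"ax":-0.134,"ay":0,"az":0},
    {"fingers":1,"tx":0.014,"ty":-0.096,"tz":-0.113,"ax":-0.134,"ay":0,"az":0},
  ],
)

```text
time_s: 16.02
tcp_pos: [0.666, 0.0233, 0.1677]
ee_rot: [[-0.006, -1.0, -0.025], [0.0, -0.025, 1.0], [-1.0, 0.006, 0.001]]
wrist_force: [-0.4, 0.7, -4.4]
gripper_width: 0.655
```

>>> play_rows(
  commands=[
    {"fingers":1,"tx":0,"ty":0,"tz":0,"ax":0,"ay":0,"az":0},
    {"fingers":1,"tx":0,"ty":0,"tz":0,"ax":0,"ay":0,"az":0},
    {"fingers":1,"tx":0,"ty":0,"tz":0,"ax":0,"ay":0,"az":0},
    {"fingers":1,"tx":0,"ty":0,"tz":0,"ax":0,"ay":0,"az":0},
    {"fingers":1,"tx":0,"ty":0,"tz":0,"ax":0,"ay":0,"az":0},
  ],
)

```text
time_s: 16.43
tcp_pos: [0.6672, 0.0261, 0.1712]
ee_rot: [[0.0, -1.0, -0.029], [0.0, -0.029, 1.0], [-1.0, -0.0, 0.0]]
wrist_force: [0.4, -0.9, -5.9]
gripper_width: 0.652
```

Run:
```python
from h import *
plan([(.6658,.0242,.044,181.75)],1,extra=2)
s=r.sense();p=viewer.capture("wrist");c=cam(p,s);cv2.imwrite("pics/w4.png",p["image"][:,:,::-1])
```

```text
now [0.6672 0.0261 0.1712] yaw -178.3 j [ 16.  29.   1.  -0. -62. -14.] w 56.7 F [ 0.4 -0.9 -5.9] time 16.43
5 {'fingers': 1, 'tx': 0.17, 'ty': 0.002, 'tz': -0.003, 'ax': -0.001, 'ay': 0.0, 'az': 0.0}
```

View pics/w4.png

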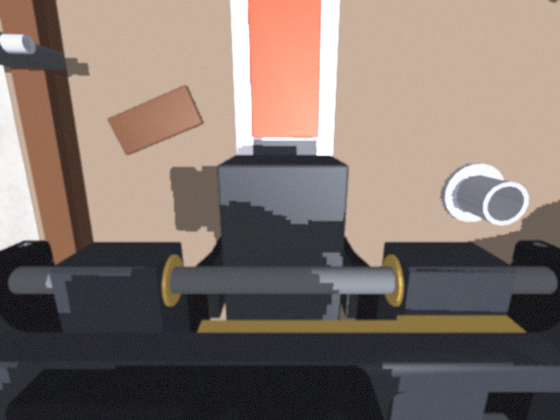

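The red brick's near edge is at row ~137, ahead of the joint. I'll work out its y before lowering.

Run:
```python
from h import *
s=r.sense();p=viewer.capture("wrist");c=cam(p,s);im=p["image"].astype(int)
for u in(265,285,305):
    col=(im[:,u,0]-im[:,u,1]>60);rr=np.where(col[:150])[0];e=rr.max()+.5
    print(u,rr.min(),e,ray((u,e),.061,p,c).round(4), [im[k,u].tolist() for k in range(int(e)-1,int(e)+18,3)])
row=60;cc=np.where(im[row,200:380,0]-im[row,200:380,1]>60)[0]+200
print(ray((cc.min()-.5,row),.061,p,c).round(4),ray((cc.max()+.5,row),.061,p,c).round(4))
```

```text
265 0 136.5 [ 0.685  -0.0391  0.061 ] [[255, 169, 136], [254, 251, 255], [161, 164, 178], [146, 150, 159], [53, 59, 65], [49, 54, 57], [54, 59, 66]]
285 0 136.5 [ 0.668  -0.0396  0.061 ] [[255, 175, 144], [253, 250, 255], [173, 174, 187], [150, 156, 164], [56, 58, 65], [51, 56, 61], [49, 52, 57]]
305 0 137.5 [ 0.6511 -0.0393  0.061 ] [[254, 166, 144], [255, 255, 255], [160, 164, 174], [163, 168, 179], [158, 162, 173], [160, 165, 176], [134, 137, 146]]
[ 0.698  -0.0977  0.061 ] [ 0.6426 -0.0993  0.061 ]
```

>>> play_rows(
  commands=[
    {"fingers":1,"tx":0.04,"ty":0.002,"tz":-0.003,"ax":-0.001,"ay":0,"az":0},
    {"fingers":1,"tx":0.08,"ty":0.002,"tz":-0.003,"ax":-0.001,"ay":0,"az":0},
    {"fingers":1,"tx":0.12,"ty":0.002,"tz":-0.003,"ax":-0.001,"ay":0,"az":0},
    {"fingers":1,"tx":0.15,"ty":0.002,"tz":-0.003,"ax":-0.001,"ay":0,"az":0},
    {"fingers":1,"tx":0.16,"ty":0.002,"tz":-0.003,"ax":-0.001,"ay":0,"az":0},
  ],
)

```text
time_s: 16.95
tcp_pos: [0.663, 0.0226, 0.0466]
ee_rot: [[-0.008, -1.0, -0.03], [-0.001, -0.03, 1.0], [-1.0, 0.008, -0.001]]
wrist_force: [-1.0, 0.1, -6.5]
gripper_width: 0.649
```

>>> play_rows(
  commands=[
    {"fingers":1,"tx":0.005,"ty":0,"tz":0,"ax":0,"ay":0,"az":0},
    {"fingers":1,"tx":0.008,"ty":0,"tz":0,"ax":0,"ay":0,"az":0},
    {"fingers":1,"tx":0.008,"ty":0,"tz":0,"ax":0,"ay":0,"az":0},
    {"fingers":1,"tx":0.008,"ty":0,"tz":0,"ax":0,"ay":0,"az":0},
    {"fingers":1,"tx":0.008,"ty":0,"tz":0,"ax":0,"ay":0,"az":0},
  ],
)

```text
time_s: 17.37
tcp_pos: [0.667, 0.0231, 0.0469]
ee_rot: [[0.003, -1.0, -0.031], [0.001, -0.031, 1.0], [-1.0, -0.003, 0.001]]
wrist_force: [-0.2, 0.4, -5.8]
gripper_width: 0.653
```

Run:
```python
from h import *
plan([(.6656,.0237,.042,181.75)],1,extra=2)
```

```text
now [0.667  0.0231 0.0469] yaw -178.2 j [ 16.  36.  -6.   0. -48. -14.] w 56.8 F [-0.2  0.4 -5.8] time 17.37
3 {'fingers': 1, 'tx': 0.007, 'ty': 0.002, 'tz': 0.001, 'ax': 0.0, 'ay': 0.0, 'az': 0.001}
```

>>> play_rows(
  commands=[
    {"fingers":1,"tx":0.003,"ty":0.001,"tz":0.0005,"ax":0,"ay":0,"az":0},
    {"fingers":1,"tx":0.005,"ty":0.001,"tz":0.0005,"ax":0,"ay":0,"az":0},
    {"fingers":1,"tx":0.007,"ty":0.001,"tz":0.0005,"ax":0,"ay":0,"az":0},
    {"fingers":1,"tx":0.007,"ty":0.001,"tz":0.0005,"ax":0,"ay":0,"az":0},
    {"fingers":1,"tx":0.007,"ty":0.001,"tz":0.0005,"ax":0,"ay":0,"az":0},
  ],
)

```text
time_s: 17.78
tcp_pos: [0.6655, 0.0234, 0.0421]
ee_rot: [[0.001, -0.999, -0.032], [-0.0, -0.032, 0.999], [-1.0, -0.001, -0.0]]
wrist_force: [-3.4, 1.7, 6.0]
gripper_width: 0.651
```

>>> play_rows(
  commands=[
    {"fingers":-0.3,"tx":0,"ty":0,"tz":0,"ax":0,"ay":0,"az":0},
    {"fingers":-0.6,"tx":0,"ty":0,"tz":0,"ax":0,"ay":0,"az":0},
    {"fingers":-1,"tx":0,"ty":0,"tz":0,"ax":0,"ay":0,"az":0},
    {"fingers":-1,"tx":0,"ty":0,"tz":0,"ax":0,"ay":0,"az":0},
    {"fingers":-1,"tx":0,"ty":0,"tz":0,"ax":0,"ay":0,"az":0},
  ],
)

```text
time_s: 18.2
tcp_pos: [0.6658, 0.0232, 0.0401]
ee_rot: [[0.001, -1.0, -0.031], [0.0, -0.031, 1.0], [-1.0, -0.001, 0.0]]
wrist_force: [0.2, 0.9, -0.5]
gripper_width: 0.87
```

>>> play_rows(
  commands=[
    {"fingers":-1,"tx":0,"ty":0,"tz":0,"ax":0,"ay":0,"az":0},
    {"fingers":-1,"tx":-0.05,"ty":0,"tz":0,"ax":0,"ay":0,"az":0},
    {"fingers":-1,"tx":-0.1,"ty":0,"tz":0,"ax":0,"ay":0,"az":0},
    {"fingers":-1,"tx":-0.15,"ty":0,"tz":0,"ax":0,"ay":0,"az":0},
    {"fingers":-1,"tx":-0.2,"ty":0,"tz":0,"ax":0,"ay":0,"az":0},
  ],
)

```text
time_s: 18.62
tcp_pos: [0.665, 0.0231, 0.1913]
ee_rot: [[-0.0, -1.0, -0.031], [-0.0, -0.031, 1.0], [-1.0, 0.0, -0.0]]
wrist_force: [0.3, 0.8, 0.2]
gripper_width: 0.995
```

Run:
```python
from h import *
plan([(.4252,.2005,.2,246.2)],-1,extra=3)
```

```text
now [0.665  0.0231 0.1913] yaw -178.2 j [ 16.  28.   3.   0. -65. -14.] w 86.6 F [0.3 0.8 0.2] time 18.62
5 {'fingers': -1, 'tx': -0.006, 'ty': 0.156, 'tz': 0.123, 'ax': -0.179, 'ay': -0.0, 'az': -0.0}
5 {'fingers': -1, 'tx': -0.006, 'ty': 0.066, 'tz': 0.187, 'ax': -0.179, 'ay': 0.0, 'az': 0.0}
```

>>> play_rows(
  commands=[
    {"fingers":-1,"tx":-0.006,"ty":0.156,"tz":0.123,"ax":-0.179,"ay":0,"az":0},
    {"fingers":-1,"tx":-0.006,"ty":0.156,"tz":0.123,"ax":-0.179,"ay":0,"az":0},
    {"fingers":-1,"tx":-0.006,"ty":0.156,"tz":0.123,"ax":-0.179,"ay":0,"az":0},
    {"fingers":-1,"tx":-0.006,"ty":0.156,"tz":0.123,"ax":-0.179,"ay":0,"az":0},
    {"fingers":-1,"tx":-0.006,"ty":0.156,"tz":0.123,"ax":-0.179,"ay":0,"az":0},
  ],
)

```text
time_s: 19.03
tcp_pos: [0.5421, 0.1137, 0.1952]
ee_rot: [[-0.0, -0.824, -0.567], [0.001, -0.567, 0.824], [-1.0, -0.0, 0.001]]
wrist_force: [-0.5, 0.1, -0.8]
gripper_width: 0.998
```

>>> play_rows(
  commands=[
    {"fingers":-1,"tx":-0.006,"ty":0.066,"tz":0.187,"ax":-0.179,"ay":0,"az":0},
    {"fingers":-1,"tx":-0.006,"ty":0.066,"tz":0.187,"ax":-0.179,"ay":0,"az":0},
    {"fingers":-1,"tx":-0.006,"ty":0.066,"tz":0.187,"ax":-0.179,"ay":0,"az":0},
    {"fingers":-1,"tx":-0.006,"ty":0.066,"tz":0.187,"ax":-0.179,"ay":0,"az":0},
    {"fingers":-1,"tx":-0.006,"ty":0.066,"tz":0.187,"ax":-0.179,"ay":0,"az":0},
  ],
)

```text
time_s: 19.45
tcp_pos: [0.4231, 0.2021, 0.1994]
ee_rot: [[0.0, -0.394, -0.919], [0.001, -0.919, 0.394], [-1.0, -0.001, 0.0]]
wrist_force: [0.1, -0.5, -0.6]
gripper_width: 0.998
```

>>> play_rows(
  commands=[
    {"fingers":-1,"tx":0,"ty":0,"tz":0,"ax":0,"ay":0,"az":0},
    {"fingers":-1,"tx":0,"ty":0,"tz":0,"ax":0,"ay":0,"az":0},
    {"fingers":-1,"tx":0,"ty":0,"tz":0,"ax":0,"ay":0,"az":0},
    {"fingers":-1,"tx":0,"ty":0,"tz":0,"ax":0,"ay":0,"az":0},
    {"fingers":-1,"tx":0,"ty":0,"tz":0,"ax":0,"ay":0,"az":0},
  ],
)

```text
time_s: 19.87
tcp_pos: [0.4264, 0.1999, 0.1985]
ee_rot: [[-0.0, -0.405, -0.914], [-0.0, -0.914, 0.405], [-1.0, 0.0, 0.0]]
wrist_force: [-0.6, 0.1, 0.1]
gripper_width: 0.997
```

Run:
```python
from h import *
x=look("brick_cream",(.4252,.2005,np.radians(66.1)))
plan([(.4255,.2006,.03,246.2)],-1,extra=2)
p=viewer.capture("top");c=cam(p)
for n,y in(("brick_red",-.094),("brick_grey",.0237)):
    d=sil(n,p,proj(np.array([[.667,y,.04]]),p,c)[0])
    if d: x,f=fit(BR,[(d["region"],p,c)],(.667,y,.03),.011);print(n,x,f)
```

```text
brick_cream expect uv [283. 196.] [([283.0, 194.0], 0.81)]
border False
fit [427.1 199.8] 66.5 0.027
now [0.4263 0.2    0.1986] yaw -113.9 j [ 45.   9. -24.  -0. -57.  21.] w 86.6 F [ 1.5  0.5 -0.5] time 19.97
5 {'fingers': -1, 'tx': 0.225, 'ty': -0.0, 'tz': 0.001, 'ax': -0.0, 'ay': 0.0, 'az': -0.0}
brick_red [ 0.66917644 -0.09533165  0.02410366] 0.08654994031038599
brick_grey [0.66652984 0.023107   0.02214648] 0.03301368494655876
```

>>> play_rows(
  commands=[
    {"fingers":-1,"tx":0.05,"ty":0,"tz":0,"ax":0,"ay":0,"az":0},
    {"fingers":-1,"tx":0.1,"ty":0,"tz":0,"ax":0,"ay":0,"az":0},
    {"fingers":-1,"tx":0.15,"ty":0,"tz":0,"ax":0,"ay":0,"az":0},
    {"fingers":-1,"tx":0.2,"ty":0,"tz":0,"ax":0,"ay":0,"az":0},
    {"fingers":-1,"tx":0.224,"ty":0,"tz":0,"ax":0,"ay":0,"az":0},
  ],
)

```text
time_s: 20.53
tcp_pos: [0.424, 0.1986, 0.0272]
ee_rot: [[-0.005, -0.404, -0.915], [-0.004, -0.915, 0.404], [-1.0, 0.006, 0.003]]
wrist_force: [-0.4, 0.0, 0.7]
gripper_width: 1.004
```

>>> play_rows(
  commands=[
    {"fingers":-1,"tx":0,"ty":0,"tz":0,"ax":0,"ay":0,"az":0},
    {"fingers":-1,"tx":0,"ty":0,"tz":0,"ax":0,"ay":0,"az":0},
    {"fingers":1,"tx":0,"ty":0,"tz":0,"ax":0,"ay":0,"az":0},
    {"fingers":1,"tx":0,"ty":0,"tz":0,"ax":0,"ay":0,"az":0},
    {"fingers":1,"tx":0,"ty":0,"tz":0,"ax":0,"ay":0,"az":0},
  ],
)

```text
time_s: 20.95
tcp_pos: [0.4268, 0.2012, 0.0324]
ee_rot: [[0.003, -0.403, -0.915], [0.003, -0.915, 0.403], [-1.0, -0.004, -0.001]]
wrist_force: [-0.2, -0.2, -0.4]
gripper_width: 0.856
```

>>> play_rows(
  commands=[
    {"fingers":1,"tx":0,"ty":0,"tz":0,"ax":0,"ay":0,"az":0},
    {"fingers":1,"tx":0,"ty":0,"tz":0,"ax":0,"ay":0,"az":0},
    {"fingers":1,"tx":0,"ty":0,"tz":0,"ax":0,"ay":0,"az":0},
    {"fingers":1,"tx":0,"ty":0,"tz":0,"ax":0,"ay":0,"az":0},
  ],
)

```text
time_s: 21.28
tcp_pos: [0.4259, 0.2003, 0.0314]
ee_rot: [[0.0, -0.403, -0.915], [-0.0, -0.915, 0.403], [-1.0, -0.0, -0.0]]
wrist_force: [-1.6, -2.1, 6.4]
gripper_width: 0.649
```

>>> play_rows(
  commands=[
    {"fingers":1,"tx":-0.03,"ty":0,"tz":0,"ax":0,"ay":0,"az":0},
    {"fingers":1,"tx":-0.08,"ty":0,"tz":0,"ax":0,"ay":0,"az":0},
    {"fingers":1,"tx":-0.13,"ty":0,"tz":0,"ax":0,"ay":0,"az":0},
    {"fingers":1,"tx":-0.18,"ty":0,"tz":0,"ax":0,"ay":0,"az":0},
    {"fingers":1,"tx":-0.23,"ty":0,"tz":0,"ax":0,"ay":0,"az":0},
  ],
)

```text
time_s: 21.7
tcp_pos: [0.425, 0.1998, 0.2043]
ee_rot: [[-0.002, -0.404, -0.915], [-0.001, -0.915, 0.404], [-1.0, 0.001, 0.001]]
wrist_force: [0.6, 1.5, -3.4]
gripper_width: 0.655
```

Run:
```python
from h import *
plan([(.6675,-.0358,.22,181.75)],1,extra=2)
```

```text
now [0.425  0.1998 0.2043] yaw -113.8 j [ 45.   9. -24.  -0. -58.  21.] w 57.0 F [ 0.6  1.5 -3.4] time 21.7
5 {'fingers': 1, 'tx': -0.011, 'ty': 0.078, 'tz': -0.211, 'ax': 0.179, 'ay': 0.0, 'az': -0.0}
5 {'fingers': 1, 'tx': -0.01, 'ty': -0.046, 'tz': -0.221, 'ax': 0.179, 'ay': 0.0, 'az': 0.0}
```

>>> play_rows(
  commands=[
    {"fingers":1,"tx":-0.011,"ty":0.078,"tz":-0.211,"ax":0.179,"ay":0,"az":0},
    {"fingers":1,"tx":-0.011,"ty":0.078,"tz":-0.211,"ax":0.179,"ay":0,"az":0},
    {"fingers":1,"tx":-0.011,"ty":0.078,"tz":-0.211,"ax":0.179,"ay":0,"az":0},
    {"fingers":1,"tx":-0.011,"ty":0.078,"tz":-0.211,"ax":0.179,"ay":0,"az":0},
    {"fingers":1,"tx":-0.011,"ty":0.078,"tz":-0.211,"ax":0.179,"ay":0,"az":0},
  ],
)

```text
time_s: 22.12
tcp_pos: [0.5507, 0.0791, 0.2107]
ee_rot: [[0.001, -0.835, -0.55], [-0.001, -0.55, 0.835], [-1.0, -0.0, -0.001]]
wrist_force: [0.2, 0.9, -2.2]
gripper_width: 0.654
```

>>> play_rows(
  commands=[
    {"fingers":1,"tx":-0.01,"ty":-0.046,"tz":-0.221,"ax":0.179,"ay":0,"az":0},
    {"fingers":1,"tx":-0.01,"ty":-0.046,"tz":-0.221,"ax":0.179,"ay":0,"az":0},
    {"fingers":1,"tx":-0.01,"ty":-0.046,"tz":-0.221,"ax":0.179,"ay":0,"az":0},
    {"fingers":1,"tx":-0.01,"ty":-0.046,"tz":-0.221,"ax":0.179,"ay":0,"az":0},
    {"fingers":1,"tx":-0.01,"ty":-0.046,"tz":-0.221,"ax":0.179,"ay":0,"az":0},
  ],
)

```text
time_s: 22.53
tcp_pos: [0.6719, -0.04, 0.2164]
ee_rot: [[-0.0, -1.0, -0.021], [-0.002, -0.021, 1.0], [-1.0, 0.0, -0.002]]
wrist_force: [1.5, 0.0, -2.7]
gripper_width: 0.651
```

>>> play_rows(
  commands=[
    {"fingers":1,"tx":0.04,"ty":0,"tz":0,"ax":0,"ay":0,"az":0},
    {"fingers":1,"tx":0.07,"ty":0,"tz":0,"ax":0,"ay":0,"az":0},
    {"fingers":1,"tx":0.09,"ty":0,"tz":0,"ax":0,"ay":0,"az":0},
    {"fingers":1,"tx":0.1,"ty":0,"tz":0,"ax":0,"ay":0,"az":0},
    {"fingers":1,"tx":0.1,"ty":0,"tz":0,"ax":0,"ay":0,"az":0},
  ],
)

```text
time_s: 22.95
tcp_pos: [0.6666, -0.0352, 0.1406]
ee_rot: [[-0.007, -1.0, -0.03], [-0.0, -0.03, 1.0], [-1.0, 0.007, -0.0]]
wrist_force: [-0.1, 1.2, -2.9]
gripper_width: 0.654
```

>>> play_rows(
  commands=[
    {"fingers":1,"tx":0,"ty":0,"tz":0,"ax":0,"ay":0,"az":0},
    {"fingers":1,"tx":0,"ty":0,"tz":0,"ax":0,"ay":0,"az":0},
    {"fingers":1,"tx":0,"ty":0,"tz":0,"ax":0,"ay":0,"az":0},
    {"fingers":1,"tx":0,"ty":0,"tz":0,"ax":0,"ay":0,"az":0},
    {"fingers":1,"tx":0,"ty":0,"tz":0,"ax":0,"ay":0,"az":0},
  ],
)

```text
time_s: 23.37
tcp_pos: [0.6688, -0.0349, 0.1451]
ee_rot: [[0.002, -1.0, -0.031], [0.0, -0.031, 1.0], [-1.0, -0.002, 0.0]]
wrist_force: [-0.3, 0.5, -2.4]
gripper_width: 0.655
```

Run:
```python
from h import *
plan([(.6675,-.0358,.0955,181.75)],1,extra=2)
```

```text
now [ 0.6688 -0.0349  0.1451] yaw -178.2 j [ 11.  31.  -0.   0. -59.  -9.] w 57.0 F [-0.3  0.5 -2.4] time 23.37
4 {'fingers': 1, 'tx': 0.066, 'ty': 0.002, 'tz': -0.001, 'ax': 0.0, 'ay': 0.0, 'az': 0.001}
```

>>> play_rows(
  commands=[
    {"fingers":1,"tx":0.02,"ty":0.001,"tz":-0.001,"ax":0,"ay":0,"az":0},
    {"fingers":1,"tx":0.04,"ty":0.001,"tz":-0.001,"ax":0,"ay":0,"az":0},
    {"fingers":1,"tx":0.055,"ty":0.001,"tz":-0.001,"ax":0,"ay":0,"az":0},
    {"fingers":1,"tx":0.062,"ty":0.001,"tz":-0.001,"ax":0,"ay":0,"az":0},
    {"fingers":1,"tx":0.065,"ty":0.001,"tz":-0.001,"ax":0,"ay":0,"az":0},
  ],
)

```text
time_s: 23.78
tcp_pos: [0.6672, -0.0359, 0.0942]
ee_rot: [[-0.002, -1.0, -0.031], [-0.0, -0.031, 1.0], [-1.0, 0.002, -0.0]]
wrist_force: [-0.3, 0.1, -2.7]
gripper_width: 0.657
```

>>> play_rows(
  commands=[
    {"fingers":1,"tx":0,"ty":0,"tz":0,"ax":0,"ay":0,"az":0},
    {"fingers":1,"tx":0.001,"ty":0,"tz":0,"ax":0,"ay":0,"az":0},
    {"fingers":1,"tx":0.002,"ty":0,"tz":0,"ax":0,"ay":0,"az":0},
    {"fingers":1,"tx":0.003,"ty":0,"tz":0,"ax":0,"ay":0,"az":0},
    {"fingers":1,"tx":0.003,"ty":0,"tz":0,"ax":0,"ay":0,"az":0},
  ],
)

```text
time_s: 24.2
tcp_pos: [0.6679, -0.0358, 0.0934]
ee_rot: [[0.001, -1.0, -0.031], [0.0, -0.031, 1.0], [-1.0, -0.001, 0.0]]
wrist_force: [-0.3, 0.3, -2.5]
gripper_width: 0.653
```

>>> play_rows(
  commands=[
    {"fingers":1,"tx":0.001,"ty":0,"tz":0,"ax":0,"ay":0,"az":0},
    {"fingers":1,"tx":0.002,"ty":0,"tz":0,"ax":0,"ay":0,"az":0},
    {"fingers":1,"tx":0.002,"ty":0,"tz":0,"ax":0,"ay":0,"az":0},
  ],
)

```text
time_s: 24.45
tcp_pos: [0.668, -0.0358, 0.0925]
ee_rot: [[0.001, -1.0, -0.031], [-0.0, -0.031, 1.0], [-1.0, -0.001, -0.0]]
wrist_force: [-1.3, 0.9, 1.4]
gripper_width: 0.655
```

>>> play_rows(
  commands=[
    {"fingers":-0.3,"tx":0,"ty":0,"tz":0,"ax":0,"ay":0,"az":0},
    {"fingers":-0.6,"tx":0,"ty":0,"tz":0,"ax":0,"ay":0,"az":0},
    {"fingers":-1,"tx":0,"ty":0,"tz":0,"ax":0,"ay":0,"az":0},
    {"fingers":-1,"tx":0,"ty":0,"tz":0,"ax":0,"ay":0,"az":0},
    {"fingers":-1,"tx":0,"ty":0,"tz":0,"ax":0,"ay":0,"az":0},
  ],
)

```text
time_s: 24.87
tcp_pos: [0.6679, -0.0359, 0.0915]
ee_rot: [[0.0, -1.0, -0.031], [-0.0, -0.031, 1.0], [-1.0, -0.0, -0.0]]
wrist_force: [0.3, 0.1, 0.2]
gripper_width: 0.871
```

>>> play_rows(
  commands=[
    {"fingers":-1,"tx":0,"ty":0,"tz":0,"ax":0,"ay":0,"az":0},
    {"fingers":-1,"tx":-0.05,"ty":0,"tz":0,"ax":0,"ay":0,"az":0},
    {"fingers":-1,"tx":-0.1,"ty":0,"tz":0,"ax":0,"ay":0,"az":0},
    {"fingers":-1,"tx":-0.15,"ty":0,"tz":0,"ax":0,"ay":0,"az":0},
    {"fingers":-1,"tx":-0.18,"ty":0,"tz":0,"ax":0,"ay":0,"az":0},
  ],
)

```text
time_s: 25.28
tcp_pos: [0.6692, -0.0361, 0.2315]
ee_rot: [[0.007, -0.999, -0.032], [-0.0, -0.032, 0.999], [-1.0, -0.007, -0.001]]
wrist_force: [0.0, 0.5, 0.2]
gripper_width: 0.994
```

Run:
```python
from h import *
plan([(.4595,.0165,.2,181.75)],-1,extra=2)
s=r.sense();p=viewer.capture("wrist");cv2.imwrite("pics/w5.png",p["image"][:,:,::-1])
```

```text
now [ 0.6692 -0.0361  0.2315] yaw -178.2 j [ 11.  27.   6.   0. -69.  -9.] w 86.5 F [0.  0.5 0.2] time 25.28
3 {'fingers': -1, 'tx': 0.02, 'ty': 0.139, 'tz': 0.039, 'ax': 0.0, 'ay': -0.0, 'az': 0.002}
5 {'fingers': -1, 'tx': 0.021, 'ty': 0.139, 'tz': 0.039, 'ax': 0.0, 'ay': 0.0, 'az': 0.0}
```

View pics/w5.png

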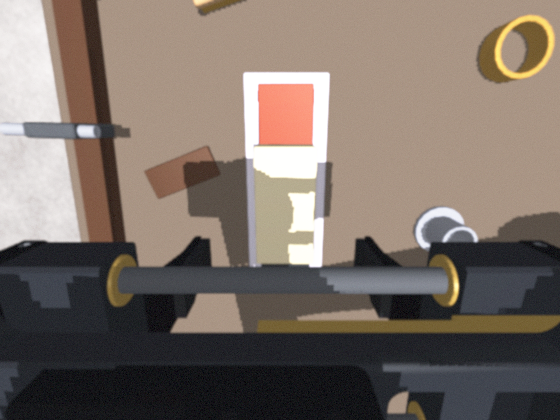

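Cream lies straight over the joint (rows 145–262), with red exposed below it at (286,113). Moving to the stub.

>>> play_rows(
  commands=[
    {"fingers":-1,"tx":0.02,"ty":0.139,"tz":0.039,"ax":0,"ay":0,"az":0},
    {"fingers":-1,"tx":0.02,"ty":0.139,"tz":0.039,"ax":0,"ay":0,"az":0},
    {"fingers":-1,"tx":0.02,"ty":0.139,"tz":0.039,"ax":0,"ay":0,"az":0},
  ],
)

```text
time_s: 25.58
tcp_pos: [0.559, -0.0096, 0.2104]
ee_rot: [[-0.003, -1.0, -0.03], [0.001, -0.03, 1.0], [-1.0, 0.003, 0.001]]
wrist_force: [0.1, 1.2, 0.4]
gripper_width: 1.001
```

>>> play_rows(
  commands=[
    {"fingers":-1,"tx":0.021,"ty":0.139,"tz":0.039,"ax":0,"ay":0,"az":0},
    {"fingers":-1,"tx":0.021,"ty":0.139,"tz":0.039,"ax":0,"ay":0,"az":0},
    {"fingers":-1,"tx":0.021,"ty":0.139,"tz":0.039,"ax":0,"ay":0,"az":0},
    {"fingers":-1,"tx":0.021,"ty":0.139,"tz":0.039,"ax":0,"ay":0,"az":0},
    {"fingers":-1,"tx":0.021,"ty":0.139,"tz":0.039,"ax":0,"ay":0,"az":0},
  ],
)

```text
time_s: 26.0
tcp_pos: [0.4565, 0.0163, 0.1962]
ee_rot: [[0.001, -0.999, -0.033], [0.0, -0.033, 0.999], [-1.0, -0.001, 0.0]]
wrist_force: [0.8, 0.2, -0.1]
gripper_width: 1.002
```

>>> play_rows(
  commands=[
    {"fingers":-1,"tx":0,"ty":0,"tz":0,"ax":0,"ay":0,"az":0},
    {"fingers":-1,"tx":0,"ty":0,"tz":0,"ax":0,"ay":0,"az":0},
    {"fingers":-1,"tx":0,"ty":0,"tz":0,"ax":0,"ay":0,"az":0},
    {"fingers":-1,"tx":0,"ty":0,"tz":0,"ax":0,"ay":0,"az":0},
    {"fingers":-1,"tx":0,"ty":0,"tz":0,"ax":0,"ay":0,"az":0},
  ],
)

```text
time_s: 26.42
tcp_pos: [0.458, 0.016, 0.1955]
ee_rot: [[-0.0, -1.0, -0.03], [-0.0, -0.03, 1.0], [-1.0, 0.0, -0.0]]
wrist_force: [-0.5, -0.4, -0.7]
gripper_width: 1.003
```

Run:
```python
from h import *
x=look("stub",(.4595,.0165,0),model=np.vstack([cyl(.064,.008),cyl(.042,.053)]),save="w6")
plan([(.4598,.0163,.033,181.75)],-1,extra=2)
```

```text
stub expect uv [282. 195.] [([280.0, 190.0], 0.66)]
border False
fit [460.7  15.9] 5.6 0.023
now [0.4578 0.0161 0.1956] yaw -178.2 j [ 22.   8. -26.   0. -56. -21.] w 87.1 F [-0.7  0.3  0.3] time 26.52
5 {'fingers': -1, 'tx': 0.217, 'ty': -0.003, 'tz': 0.0, 'ax': 0.0, 'ay': -0.0, 'az': -0.0}
```

>>> play_rows(
  commands=[
    {"fingers":-1,"tx":0.05,"ty":-0.003,"tz":0,"ax":0,"ay":0,"az":0},
    {"fingers":-1,"tx":0.1,"ty":-0.003,"tz":0,"ax":0,"ay":0,"az":0},
    {"fingers":-1,"tx":0.15,"ty":-0.003,"tz":0,"ax":0,"ay":0,"az":0},
    {"fingers":-1,"tx":0.195,"ty":-0.003,"tz":0,"ax":0,"ay":0,"az":0},
    {"fingers":-1,"tx":0.216,"ty":-0.003,"tz":0,"ax":0,"ay":0,"az":0},
  ],
)

```text
time_s: 26.93
tcp_pos: [0.4574, 0.0153, 0.0302]
ee_rot: [[-0.006, -1.0, -0.03], [-0.002, -0.03, 1.0], [-1.0, 0.006, -0.002]]
wrist_force: [-0.0, -0.0, 0.0]
gripper_width: 1.005
```

>>> play_rows(
  commands=[
    {"fingers":1,"tx":0,"ty":0,"tz":0,"ax":0,"ay":0,"az":0},
    {"fingers":1,"tx":0,"ty":0,"tz":0,"ax":0,"ay":0,"az":0},
    {"fingers":1,"tx":0,"ty":0,"tz":0,"ax":0,"ay":0,"az":0},
    {"fingers":1,"tx":0,"ty":0,"tz":0,"ax":0,"ay":0,"az":0},
    {"fingers":1,"tx":0,"ty":0,"tz":0,"ax":0,"ay":0,"az":0},
  ],
)

```text
time_s: 27.35
tcp_pos: [0.4608, 0.0166, 0.0353]
ee_rot: [[0.003, -1.0, -0.031], [0.001, -0.031, 1.0], [-1.0, -0.003, 0.001]]
wrist_force: [-0.4, -0.3, -0.7]
gripper_width: 0.705
```

>>> play_rows(
  commands=[
    {"fingers":1,"tx":0,"ty":0,"tz":0,"ax":0,"ay":0,"az":0},
    {"fingers":1,"tx":0,"ty":0,"tz":0,"ax":0,"ay":0,"az":0},
    {"fingers":1,"tx":0,"ty":0,"tz":0,"ax":0,"ay":0,"az":0},
    {"fingers":1,"tx":0,"ty":0,"tz":0,"ax":0,"ay":0,"az":0},
  ],
)

```text
time_s: 27.68
tcp_pos: [0.4599, 0.0163, 0.0343]
ee_rot: [[0.001, -1.0, -0.031], [0.0, -0.031, 1.0], [-1.0, -0.001, 0.0]]
wrist_force: [-0.8, 0.5, 4.0]
gripper_width: 0.472
```

>>> play_rows(
  commands=[
    {"fingers":-1,"tx":0,"ty":0,"tz":0,"ax":0,"ay":0,"az":0},
    {"fingers":-1,"tx":0,"ty":0,"tz":0,"ax":0,"ay":0,"az":0},
    {"fingers":-1,"tx":0,"ty":0,"tz":0,"ax":0,"ay":0,"az":0},
    {"fingers":-1,"tx":0,"ty":0,"tz":0,"ax":0,"ay":0,"az":0},
    {"fingers":-1,"tx":0,"ty":0,"tz":0,"ax":0,"ay":0,"az":0},
  ],
)

```text
time_s: 28.1
tcp_pos: [0.4596, 0.0162, 0.0336]
ee_rot: [[-0.0, -1.0, -0.031], [-0.0, -0.031, 1.0], [-1.0, 0.0, -0.0]]
wrist_force: [-0.4, 0.3, 0.9]
gripper_width: 0.762
```

>>> play_rows(
  commands=[
    {"fingers":-1,"tx":0,"ty":0,"tz":0,"ax":-0.167,"ay":0,"az":0},
    {"fingers":-1,"tx":0,"ty":0,"tz":0,"ax":-0.167,"ay":0,"az":0},
    {"fingers":-1,"tx":0,"ty":0,"tz":0,"ax":-0.167,"ay":0,"az":0},
    {"fingers":-1,"tx":0,"ty":0,"tz":0,"ax":-0.167,"ay":0,"az":0},
    {"fingers":-1,"tx":0,"ty":0,"tz":0,"ax":-0.167,"ay":0,"az":0},
  ],
)

```text
time_s: 28.52
tcp_pos: [0.4597, 0.0162, 0.0337]
ee_rot: [[-0.0, -0.848, -0.53], [-0.0, -0.53, 0.848], [-1.0, 0.0, 0.0]]
wrist_force: [0.5, 0.4, -0.1]
gripper_width: 0.99
```

>>> play_rows(
  commands=[
    {"fingers":-1,"tx":0,"ty":0,"tz":0,"ax":-0.167,"ay":0,"az":0},
    {"fingers":-1,"tx":0,"ty":0,"tz":0,"ax":-0.167,"ay":0,"az":0},
    {"fingers":-1,"tx":0,"ty":0,"tz":0,"ax":-0.167,"ay":0,"az":0},
    {"fingers":-1,"tx":0,"ty":0,"tz":0,"ax":-0.167,"ay":0,"az":0},
    {"fingers":-1,"tx":0,"ty":0,"tz":0,"ax":-0.167,"ay":0,"az":0},
  ],
)

```text
time_s: 28.93
tcp_pos: [0.4597, 0.0162, 0.0337]
ee_rot: [[-0.0, -0.47, -0.883], [-0.0, -0.883, 0.47], [-1.0, 0.0, 0.0]]
wrist_force: [-0.6, -0.3, 0.5]
gripper_width: 1.0
```

>>> play_rows(
  commands=[
    {"fingers":-1,"tx":0,"ty":0,"tz":0,"ax":-0.166,"ay":0,"az":0},
    {"fingers":-1,"tx":0,"ty":0,"tz":0,"ax":-0.166,"ay":0,"az":0},
    {"fingers":-1,"tx":0,"ty":0,"tz":0,"ax":-0.166,"ay":0,"az":0},
    {"fingers":-1,"tx":0,"ty":0,"tz":0,"ax":-0.166,"ay":0,"az":0},
    {"fingers":-1,"tx":0,"ty":0,"tz":0,"ax":-0.166,"ay":0,"az":0},
  ],
)

```text
time_s: 29.35
tcp_pos: [0.4597, 0.0162, 0.0337]
ee_rot: [[-0.0, 0.03, -1.0], [-0.0, -1.0, -0.03], [-1.0, 0.0, 0.0]]
wrist_force: [0.2, 0.3, 0.6]
gripper_width: 1.001
```

>>> play_rows(
  commands=[
    {"fingers":1,"tx":0,"ty":0,"tz":0,"ax":0,"ay":0,"az":0},
    {"fingers":1,"tx":0,"ty":0,"tz":0,"ax":0,"ay":0,"az":0},
    {"fingers":1,"tx":0,"ty":0,"tz":0,"ax":0,"ay":0,"az":0},
    {"fingers":1,"tx":0,"ty":0,"tz":0,"ax":0,"ay":0,"az":0},
    {"fingers":1,"tx":0,"ty":0,"tz":0,"ax":0,"ay":0,"az":0},
  ],
)

```text
time_s: 29.77
tcp_pos: [0.4597, 0.0162, 0.0338]
ee_rot: [[-0.0, 0.03, -1.0], [-0.0, -1.0, -0.03], [-1.0, 0.0, 0.0]]
wrist_force: [-0.4, -0.1, 0.5]
gripper_width: 0.707
```

>>> play_rows(
  commands=[
    {"fingers":1,"tx":0,"ty":0,"tz":0,"ax":0,"ay":0,"az":0},
    {"fingers":1,"tx":0,"ty":0,"tz":0,"ax":0,"ay":0,"az":0},
    {"fingers":1,"tx":0,"ty":0,"tz":0,"ax":0,"ay":0,"az":0},
    {"fingers":1,"tx":0,"ty":0,"tz":0,"ax":0,"ay":0,"az":0},
    {"fingers":1,"tx":0,"ty":0,"tz":0,"ax":0,"ay":0,"az":0},
  ],
)

```text
time_s: 30.18
tcp_pos: [0.4596, 0.0161, 0.0338]
ee_rot: [[-0.0, 0.031, -1.0], [-0.0, -1.0, -0.031], [-1.0, 0.0, 0.0]]
wrist_force: [-0.2, -1.4, 0.5]
gripper_width: 0.478
```

>>> play_rows(
  commands=[
    {"fingers":1,"tx":-0.03,"ty":0,"tz":0,"ax":0,"ay":0,"az":0},
    {"fingers":1,"tx":-0.08,"ty":0,"tz":0,"ax":0,"ay":0,"az":0},
    {"fingers":1,"tx":-0.13,"ty":0,"tz":0,"ax":0,"ay":0,"az":0},
    {"fingers":1,"tx":-0.18,"ty":0,"tz":0,"ax":0,"ay":0,"az":0},
    {"fingers":1,"tx":-0.23,"ty":0,"tz":0,"ax":0,"ay":0,"az":0},
  ],
)

```text
time_s: 30.6
tcp_pos: [0.4585, 0.0161, 0.2073]
ee_rot: [[-0.002, 0.03, -1.0], [0.0, -1.0, -0.03], [-1.0, -0.0, 0.002]]
wrist_force: [2.1, 1.0, -2.8]
gripper_width: 0.479
```

Run:
```python
from h import *
plan([(.6679,-.0358,.22,271.75)],1,extra=2)
```

```text
now [0.4585 0.0161 0.2073] yaw -88.3 j [ 22.   8. -25.  -0. -58.  69.] w 41.7 F [ 2.1  1.  -2.8] time 30.6
3 {'fingers': 1, 'tx': -0.009, 'ty': 0.039, 'tz': -0.138, 'ax': -0.0, 'ay': 0.001, 'az': 0.0}
5 {'fingers': 1, 'tx': -0.008, 'ty': 0.039, 'tz': -0.138, 'ax': -0.0, 'ay': 0.0, 'az': 0.0}
```

>>> play_rows(
  commands=[
    {"fingers":1,"tx":-0.009,"ty":0.039,"tz":-0.138,"ax":0,"ay":0,"az":0},
    {"fingers":1,"tx":-0.009,"ty":0.039,"tz":-0.138,"ax":0,"ay":0,"az":0},
    {"fingers":1,"tx":-0.009,"ty":0.039,"tz":-0.138,"ax":0,"ay":0,"az":0},
  ],
)

```text
time_s: 30.85
tcp_pos: [0.5671, -0.0101, 0.2143]
ee_rot: [[0.004, 0.031, -1.0], [0.001, -1.0, -0.031], [-1.0, -0.001, -0.004]]
wrist_force: [-0.3, 0.3, -3.5]
gripper_width: 0.476
```

>>> play_rows(
  commands=[
    {"fingers":1,"tx":-0.008,"ty":0.039,"tz":-0.138,"ax":0,"ay":0,"az":0},
    {"fingers":1,"tx":-0.008,"ty":0.039,"tz":-0.138,"ax":0,"ay":0,"az":0},
    {"fingers":1,"tx":-0.008,"ty":0.039,"tz":-0.138,"ax":0,"ay":0,"az":0},
    {"fingers":1,"tx":-0.008,"ty":0.039,"tz":-0.138,"ax":0,"ay":0,"az":0},
  ],
)

```text
time_s: 31.18
tcp_pos: [0.672, -0.037, 0.216]
ee_rot: [[-0.001, 0.029, -1.0], [-0.0, -1.0, -0.029], [-1.0, 0.0, 0.001]]
wrist_force: [0.6, 1.0, -3.7]
gripper_width: 0.476
```

>>> play_rows(
  commands=[
    {"fingers":1,"tx":0.03,"ty":0,"tz":0,"ax":0,"ay":0,"az":0},
    {"fingers":1,"tx":0.05,"ty":0,"tz":0,"ax":0,"ay":0,"az":0},
    {"fingers":1,"tx":0.07,"ty":0,"tz":0,"ax":0,"ay":0,"az":0},
    {"fingers":1,"tx":0.07,"ty":0,"tz":0,"ax":0,"ay":0,"az":0},
    {"fingers":1,"tx":0.07,"ty":0,"tz":0,"ax":0,"ay":0,"az":0},
  ],
)

```text
time_s: 31.6
tcp_pos: [0.6671, -0.0358, 0.1647]
ee_rot: [[-0.004, 0.031, -1.0], [-0.0, -1.0, -0.031], [-1.0, 0.0, 0.004]]
wrist_force: [0.6, -0.9, -2.7]
gripper_width: 0.479
```

>>> play_rows(
  commands=[
    {"fingers":1,"tx":0,"ty":0,"tz":0,"ax":0,"ay":0,"az":0},
    {"fingers":1,"tx":0,"ty":0,"tz":0,"ax":0,"ay":0,"az":0},
    {"fingers":1,"tx":0,"ty":0,"tz":0,"ax":0,"ay":0,"az":0},
    {"fingers":1,"tx":0,"ty":0,"tz":0,"ax":0,"ay":0,"az":0},
    {"fingers":1,"tx":0,"ty":0,"tz":0,"ax":0,"ay":0,"az":0},
  ],
)

```text
time_s: 32.02
tcp_pos: [0.6686, -0.0358, 0.1673]
ee_rot: [[0.001, 0.031, -1.0], [0.0, -1.0, -0.031], [-1.0, -0.0, -0.001]]
wrist_force: [-0.8, 0.8, -2.8]
gripper_width: 0.479
```

Run:
```python
from h import *
plan([(.6679,-.0358,.146,271.75)],1,extra=2)
s=r.sense();p=viewer.capture("wrist");cv2.imwrite("pics/w7.png",p["image"][:,:,::-1])
t=viewer.capture("side");c=cam(t)
d=sil("brick_cream",t,proj(np.array([[.668,-.036,.09]]),t,c)[0])
if d: print("cream side",fit(BR,[(d["region"],t,c)],(.668,-.036,.03),.061))
im=t["image"][90:290,140:400];cv2.imwrite("pics/s1.png",cv2.resize(im,None,fx=3,fy=3,interpolation=cv2.INTER_CUBIC)[:,:,::-1])
```

```text
now [ 0.6686 -0.0358  0.1673] yaw -88.2 j [ 11.  29.   1.  -0. -62.  81.] w 41.6 F [-0.8  0.8 -2.8] time 32.02
3 {'fingers': 1, 'tx': 0.028, 'ty': 0.0, 'tz': 0.001, 'ax': 0.0, 'ay': -0.0, 'az': 0.0}
cream side (array([ 0.66620838, -0.03418075,  0.02229004]), np.float64(0.20011864741941865))
```

View pics/s1.png

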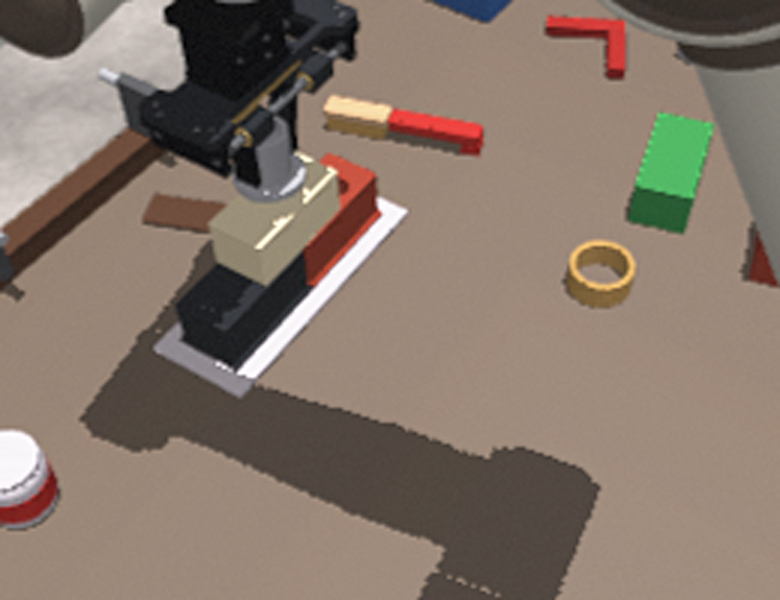

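The pier is well stacked, with the stub hovering over the cream brick at (275,180 in the crop). Lowering.

>>> play_rows(
  commands=[
    {"fingers":1,"tx":0.01,"ty":0,"tz":0.001,"ax":0,"ay":0,"az":0},
    {"fingers":1,"tx":0.018,"ty":0,"tz":0.001,"ax":0,"ay":0,"az":0},
    {"fingers":1,"tx":0.024,"ty":0,"tz":0.001,"ax":0,"ay":0,"az":0},
    {"fingers":1,"tx":0.028,"ty":0,"tz":0.001,"ax":0,"ay":0,"az":0},
    {"fingers":1,"tx":0.028,"ty":0,"tz":0.001,"ax":0,"ay":0,"az":0},
  ],
)

```text
time_s: 32.58
tcp_pos: [0.6675, -0.0358, 0.1452]
ee_rot: [[-0.001, 0.031, -1.0], [-0.0, -1.0, -0.031], [-1.0, 0.0, 0.001]]
wrist_force: [-0.9, -0.8, -3.5]
gripper_width: 0.48
```

>>> play_rows(
  commands=[
    {"fingers":1,"tx":0.001,"ty":0,"tz":0,"ax":0,"ay":0,"az":0},
    {"fingers":1,"tx":0.002,"ty":0,"tz":0,"ax":0,"ay":0,"az":0},
    {"fingers":1,"tx":0.002,"ty":0,"tz":0,"ax":0,"ay":0,"az":0},
    {"fingers":1,"tx":0.002,"ty":0,"tz":0,"ax":0,"ay":0,"az":0},
  ],
)

```text
time_s: 32.92
tcp_pos: [0.6678, -0.0358, 0.1449]
ee_rot: [[0.001, 0.031, -1.0], [-0.0, -1.0, -0.031], [-1.0, 0.0, -0.001]]
wrist_force: [-2.7, 1.4, 2.8]
gripper_width: 0.478
```

>>> play_rows(
  commands=[
    {"fingers":0,"tx":0,"ty":0,"tz":0,"ax":0,"ay":0,"az":0},
    {"fingers":-0.3,"tx":0,"ty":0,"tz":0,"ax":0,"ay":0,"az":0},
    {"fingers":-0.6,"tx":0,"ty":0,"tz":0,"ax":0,"ay":0,"az":0},
    {"fingers":-1,"tx":0,"ty":0,"tz":0,"ax":0,"ay":0,"az":0},
    {"fingers":-1,"tx":0,"ty":0,"tz":0,"ax":0,"ay":0,"az":0},
  ],
)

```text
time_s: 33.33
tcp_pos: [0.6679, -0.0359, 0.1439]
ee_rot: [[0.0, 0.031, -1.0], [-0.0, -1.0, -0.031], [-1.0, 0.0, -0.0]]
wrist_force: [0.2, 0.2, 0.5]
gripper_width: 0.716
```

>>> play_rows(
  commands=[
    {"fingers":-1,"tx":0,"ty":0,"tz":0,"ax":0,"ay":0,"az":0},
    {"fingers":-1,"tx":-0.03,"ty":0,"tz":0,"ax":0,"ay":0,"az":0},
    {"fingers":-1,"tx":-0.06,"ty":0,"tz":0,"ax":0,"ay":0,"az":0},
    {"fingers":-1,"tx":-0.1,"ty":0,"tz":0,"ax":0,"ay":0,"az":0},
    {"fingers":-1,"tx":-0.13,"ty":0,"tz":0,"ax":0,"ay":0,"az":0},
  ],
)

```text
time_s: 33.75
tcp_pos: [0.6682, -0.036, 0.2437]
ee_rot: [[0.002, 0.031, -1.0], [-0.0, -1.0, -0.031], [-1.0, 0.001, -0.002]]
wrist_force: [0.0, -0.8, 0.6]
gripper_width: 0.987
```

Run:
```python
from h import *
plan([(.4172,-.198,.18,271.75)],-1,extra=2)
```

```text
now [ 0.6682 -0.036   0.2437] yaw -88.2 j [ 11.  26.   7.   0. -71.  81.] w 85.9 F [ 0.  -0.8  0.6] time 33.75
4 {'fingers': -1, 'tx': 0.042, 'ty': 0.103, 'tz': 0.171, 'ax': 0.0, 'ay': -0.001, 'az': -0.0}
5 {'fingers': -1, 'tx': 0.042, 'ty': 0.103, 'tz': 0.171, 'ax': 0.0, 'ay': 0.0, 'az': 0.0}
```

>>> play_rows(
  commands=[
    {"fingers":-1,"tx":0.042,"ty":0.103,"tz":0.171,"ax":0,"ay":0,"az":0},
    {"fingers":-1,"tx":0.042,"ty":0.103,"tz":0.171,"ax":0,"ay":0,"az":0},
    {"fingers":-1,"tx":0.042,"ty":0.103,"tz":0.171,"ax":0,"ay":0,"az":0},
    {"fingers":-1,"tx":0.042,"ty":0.103,"tz":0.171,"ax":0,"ay":0,"az":0},
  ],
)

```text
time_s: 34.08
tcp_pos: [0.5386, -0.1182, 0.2094]
ee_rot: [[-0.002, 0.03, -1.0], [0.0, -1.0, -0.03], [-1.0, -0.0, 0.002]]
wrist_force: [-0.8, -0.7, -0.2]
gripper_width: 0.995
```

>>> play_rows(
  commands=[
    {"fingers":-1,"tx":0.042,"ty":0.103,"tz":0.171,"ax":0,"ay":0,"az":0},
    {"fingers":-1,"tx":0.042,"ty":0.103,"tz":0.171,"ax":0,"ay":0,"az":0},
    {"fingers":-1,"tx":0.042,"ty":0.103,"tz":0.171,"ax":0,"ay":0,"az":0},
    {"fingers":-1,"tx":0.042,"ty":0.103,"tz":0.171,"ax":0,"ay":0,"az":0},
    {"fingers":-1,"tx":0.042,"ty":0.103,"tz":0.171,"ax":0,"ay":0,"az":0},
  ],
)

```text
time_s: 34.5
tcp_pos: [0.4105, -0.1995, 0.1773]
ee_rot: [[-0.005, 0.027, -1.0], [0.001, -1.0, -0.027], [-1.0, -0.002, 0.005]]
wrist_force: [-0.3, 0.3, -0.6]
gripper_width: 1.0
```

>>> play_rows(
  commands=[
    {"fingers":-1,"tx":0,"ty":0,"tz":0,"ax":0,"ay":0,"az":0},
    {"fingers":-1,"tx":0,"ty":0,"tz":0,"ax":0,"ay":0,"az":0},
    {"fingers":-1,"tx":0,"ty":0,"tz":0,"ax":0,"ay":0,"az":0},
    {"fingers":-1,"tx":0,"ty":0,"tz":0,"ax":0,"ay":0,"az":0},
    {"fingers":-1,"tx":0,"ty":0,"tz":0,"ax":0,"ay":0,"az":0},
  ],
)

```text
time_s: 34.92
tcp_pos: [0.417, -0.1978, 0.1786]
ee_rot: [[0.0, 0.032, -0.999], [-0.0, -0.999, -0.032], [-1.0, 0.0, -0.0]]
wrist_force: [-0.0, -0.8, -0.0]
gripper_width: 0.998
```

Run:
```python
from h import *
s=r.sense();p=viewer.capture("wrist");c=cam(p,s);cv2.imwrite("pics/w8.png",p["image"][:,:,::-1])
L=spotter.silhouettes("collar",p);print([(d["uv"],d["score"]) for d in L])
k=L[0]["region"].astype(np.uint8);f=np.zeros_like(k);cv2.fillConvexPoly(f,cv2.convexHull(np.argwhere(k)[:,::-1].astype(np.int32)),1)
x,e=fit(M["collar"],[(f>0,p,c)],(.4172,-.198,0));print(x,e)
t=viewer.capture("top");ct=cam(t)
plan([(x[0],x[1],.025,271.75)],-1,extra=2)
im=t["image"][110:200,200:380];cv2.imwrite("pics/t2.png",cv2.resize(im,None,fx=4,fy=4,interpolation=cv2.INTER_CUBIC)[:,:,::-1])
```

```text
[([289.6, 213.6], 0.65)]
[ 0.41869012 -0.20013981  0.10429724] 0.029646324549237213
now [ 0.4165 -0.1979  0.1785] yaw -88.2 j [ -5.  10. -27.  -0. -53.  97.] w 86.8 F [-0.1  0.8 -1. ] time 35.07
5 {'fingers': -1, 'tx': 0.205, 'ty': 0.003, 'tz': -0.003, 'ax': 0.0, 'ay': 0.0, 'az': 0.0}
```

View pics/w8.png

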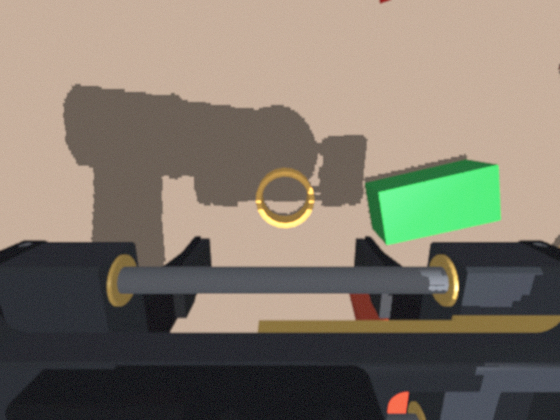

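View pics/t2.png

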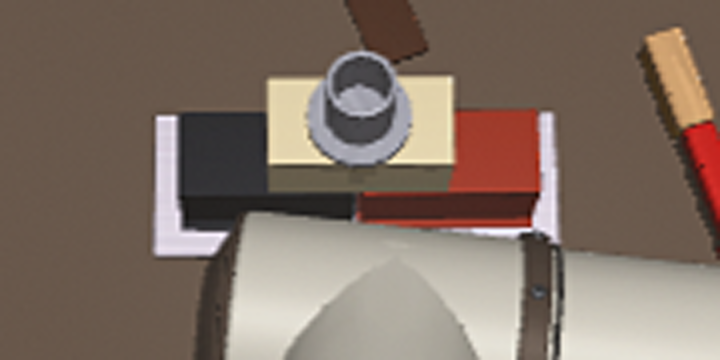

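The stub stands upright in the middle of the cream brick, and the collar is centred at (285,198) between the jaws. The green brick clears the finger by ~30 mm. Next I squeeze the collar once, turn 90° and grip it, so it is centred both ways.

>>> play_rows(
  commands=[
    {"fingers":-1,"tx":0.05,"ty":0.0015,"tz":-0.002,"ax":0,"ay":0,"az":0},
    {"fingers":-1,"tx":0.1,"ty":0.0015,"tz":-0.002,"ax":0,"ay":0,"az":0},
    {"fingers":-1,"tx":0.15,"ty":0.0015,"tz":-0.002,"ax":0,"ay":0,"az":0},
    {"fingers":-1,"tx":0.19,"ty":0.0015,"tz":-0.002,"ax":0,"ay":0,"az":0},
    {"fingers":-1,"tx":0.204,"ty":0.0015,"tz":-0.002,"ax":0,"ay":0,"az":0},
  ],
)

```text
time_s: 35.48
tcp_pos: [0.4149, -0.1988, 0.0217]
ee_rot: [[-0.008, 0.03, -1.0], [0.001, -1.0, -0.03], [-1.0, -0.001, 0.008]]
wrist_force: [-0.0, -0.0, 0.8]
gripper_width: 1.001
```

>>> play_rows(
  commands=[
    {"fingers":-1,"tx":0,"ty":0,"tz":0,"ax":0,"ay":0,"az":0},
    {"fingers":-1,"tx":0,"ty":0,"tz":0,"ax":0,"ay":0,"az":0},
    {"fingers":1,"tx":0,"ty":0,"tz":0,"ax":0,"ay":0,"az":0},
    {"fingers":1,"tx":0,"ty":0,"tz":0,"ax":0,"ay":0,"az":0},
    {"fingers":1,"tx":0,"ty":0,"tz":0,"ax":0,"ay":0,"az":0},
  ],
)

```text
time_s: 35.9
tcp_pos: [0.4186, -0.1994, 0.0268]
ee_rot: [[0.003, 0.031, -1.0], [-0.0, -1.0, -0.031], [-1.0, 0.0, -0.003]]
wrist_force: [-0.3, 0.5, 0.3]
gripper_width: 0.854
```

>>> play_rows(
  commands=[
    {"fingers":1,"tx":0,"ty":0,"tz":0,"ax":0,"ay":0,"az":0},
    {"fingers":1,"tx":0,"ty":0,"tz":0,"ax":0,"ay":0,"az":0},
    {"fingers":1,"tx":0,"ty":0,"tz":0,"ax":0,"ay":0,"az":0},
    {"fingers":1,"tx":0,"ty":0,"tz":0,"ax":0,"ay":0,"az":0},
  ],
)

```text
time_s: 36.23
tcp_pos: [0.4182, -0.1994, 0.0263]
ee_rot: [[0.001, 0.031, -1.0], [-0.0, -1.0, -0.031], [-1.0, 0.0, -0.001]]
wrist_force: [-1.0, 0.0, 6.3]
gripper_width: 0.712
```

>>> play_rows(
  commands=[
    {"fingers":-1,"tx":0,"ty":0,"tz":0,"ax":0,"ay":0,"az":0},
    {"fingers":-1,"tx":0,"ty":0,"tz":0,"ax":0,"ay":0,"az":0},
    {"fingers":-1,"tx":0,"ty":0,"tz":0,"ax":0,"ay":0,"az":0},
    {"fingers":-1,"tx":0,"ty":0,"tz":0,"ax":0,"ay":0,"az":0},
    {"fingers":-1,"tx":0,"ty":0,"tz":0,"ax":0,"ay":0,"az":0},
  ],
)

```text
time_s: 36.65
tcp_pos: [0.4175, -0.1993, 0.0254]
ee_rot: [[-0.0, 0.031, -1.0], [0.0, -1.0, -0.031], [-1.0, -0.0, 0.0]]
wrist_force: [-0.3, -0.2, 0.0]
gripper_width: 0.963
```

>>> play_rows(
  commands=[
    {"fingers":-1,"tx":0,"ty":0,"tz":0,"ax":0.167,"ay":0,"az":0},
    {"fingers":-1,"tx":0,"ty":0,"tz":0,"ax":0.167,"ay":0,"az":0},
    {"fingers":-1,"tx":0,"ty":0,"tz":0,"ax":0.167,"ay":0,"az":0},
    {"fingers":-1,"tx":0,"ty":0,"tz":0,"ax":0.167,"ay":0,"az":0},
    {"fingers":-1,"tx":0,"ty":0,"tz":0,"ax":0.167,"ay":0,"az":0},
  ],
)

```text
time_s: 37.07
tcp_pos: [0.4175, -0.1993, 0.0254]
ee_rot: [[-0.0, -0.477, -0.879], [0.0, -0.879, 0.477], [-1.0, 0.0, 0.0]]
wrist_force: [1.0, 0.4, 0.4]
gripper_width: 0.996
```

>>> play_rows(
  commands=[
    {"fingers":-1,"tx":0,"ty":0,"tz":0,"ax":0.167,"ay":0,"az":0},
    {"fingers":-1,"tx":0,"ty":0,"tz":0,"ax":0.167,"ay":0,"az":0},
    {"fingers":-1,"tx":0,"ty":0,"tz":0,"ax":0.167,"ay":0,"az":0},
    {"fingers":-1,"tx":0,"ty":0,"tz":0,"ax":0.167,"ay":0,"az":0},
    {"fingers":-1,"tx":0,"ty":0,"tz":0,"ax":0.167,"ay":0,"az":0},
  ],
)

```text
time_s: 37.48
tcp_pos: [0.4176, -0.1993, 0.0255]
ee_rot: [[-0.0, -0.852, -0.524], [0.0, -0.524, 0.852], [-1.0, 0.0, 0.0]]
wrist_force: [0.2, -0.5, -0.6]
gripper_width: 0.993
```

>>> play_rows(
  commands=[
    {"fingers":-1,"tx":0,"ty":0,"tz":0,"ax":0.166,"ay":0,"az":0},
    {"fingers":-1,"tx":0,"ty":0,"tz":0,"ax":0.166,"ay":0,"az":0},
    {"fingers":-1,"tx":0,"ty":0,"tz":0,"ax":0.166,"ay":0,"az":0},
    {"fingers":-1,"tx":0,"ty":0,"tz":0,"ax":0.166,"ay":0,"az":0},
    {"fingers":-1,"tx":0,"ty":0,"tz":0,"ax":0.166,"ay":0,"az":0},
  ],
)

```text
time_s: 37.9
tcp_pos: [0.4176, -0.1993, 0.0255]
ee_rot: [[-0.0, -1.0, -0.032], [0.0, -0.032, 1.0], [-1.0, 0.0, 0.0]]
wrist_force: [0.1, -0.5, -1.2]
gripper_width: 0.999
```

>>> play_rows(
  commands=[
    {"fingers":1,"tx":0,"ty":0,"tz":0,"ax":0,"ay":0,"az":0},
    {"fingers":1,"tx":0,"ty":0,"tz":0,"ax":0,"ay":0,"az":0},
    {"fingers":1,"tx":0,"ty":0,"tz":0,"ax":0,"ay":0,"az":0},
    {"fingers":1,"tx":0,"ty":0,"tz":0,"ax":0,"ay":0,"az":0},
    {"fingers":1,"tx":0,"ty":0,"tz":0,"ax":0,"ay":0,"az":0},
  ],
)

```text
time_s: 38.32
tcp_pos: [0.4177, -0.1993, 0.0256]
ee_rot: [[0.0, -0.999, -0.032], [-0.0, -0.032, 0.999], [-1.0, -0.0, -0.0]]
wrist_force: [-0.3, 0.1, 0.0]
gripper_width: 0.704
```

>>> play_rows(
  commands=[
    {"fingers":1,"tx":0,"ty":0,"tz":0,"ax":0,"ay":0,"az":0},
    {"fingers":1,"tx":0,"ty":0,"tz":0,"ax":0,"ay":0,"az":0},
    {"fingers":1,"tx":0,"ty":0,"tz":0,"ax":0,"ay":0,"az":0},
  ],
)

```text
time_s: 38.57
tcp_pos: [0.4176, -0.1993, 0.0256]
ee_rot: [[-0.0, -1.0, -0.031], [-0.0, -0.031, 1.0], [-1.0, 0.0, -0.0]]
wrist_force: [0.5, 0.4, -0.3]
gripper_width: 0.696
```

>>> play_rows(
  commands=[
    {"fingers":1,"tx":-0.03,"ty":0,"tz":0,"ax":0,"ay":0,"az":0},
    {"fingers":1,"tx":-0.08,"ty":0,"tz":0,"ax":0,"ay":0,"az":0},
    {"fingers":1,"tx":-0.13,"ty":0,"tz":0,"ax":0,"ay":0,"az":0},
    {"fingers":1,"tx":-0.18,"ty":0,"tz":0,"ax":0,"ay":0,"az":0},
    {"fingers":1,"tx":-0.23,"ty":0,"tz":0,"ax":0,"ay":0,"az":0},
  ],
)

```text
time_s: 38.98
tcp_pos: [0.4167, -0.1991, 0.1994]
ee_rot: [[-0.001, -1.0, -0.031], [0.001, -0.031, 1.0], [-1.0, 0.001, 0.001]]
wrist_force: [1.6, -0.8, -1.6]
gripper_width: 0.697
```

Run:
```python
from h import *
plan([(.6678,-.0359,.25,181.75)],1,extra=2)
```

```text
now [ 0.4167 -0.1991  0.1994] yaw -178.2 j [ -5.   8. -25.  -0. -57.   7.] w 60.7 F [ 1.6 -0.8 -1.6] time 38.98
4 {'fingers': 1, 'tx': -0.034, 'ty': -0.171, 'tz': 0.104, 'ax': 0.0, 'ay': 0.0, 'az': -0.0}
5 {'fingers': 1, 'tx': -0.034, 'ty': -0.171, 'tz': 0.104, 'ax': 0.0, 'ay': 0.0, 'az': 0.0}
```

>>> play_rows(
  commands=[
    {"fingers":1,"tx":-0.034,"ty":-0.171,"tz":0.104,"ax":0,"ay":0,"az":0},
    {"fingers":1,"tx":-0.034,"ty":-0.171,"tz":0.104,"ax":0,"ay":0,"az":0},
    {"fingers":1,"tx":-0.034,"ty":-0.171,"tz":0.104,"ax":0,"ay":0,"az":0},
    {"fingers":1,"tx":-0.034,"ty":-0.171,"tz":0.104,"ax":0,"ay":0,"az":0},
  ],
)

```text
time_s: 39.32
tcp_pos: [0.5459, -0.1155, 0.2241]
ee_rot: [[0.002, -0.999, -0.032], [0.0, -0.032, 0.999], [-1.0, -0.002, 0.0]]
wrist_force: [0.5, -0.2, -2.2]
gripper_width: 0.694
```

>>> play_rows(
  commands=[
    {"fingers":1,"tx":-0.034,"ty":-0.171,"tz":0.104,"ax":0,"ay":0,"az":0},
    {"fingers":1,"tx":-0.034,"ty":-0.171,"tz":0.104,"ax":0,"ay":0,"az":0},
    {"fingers":1,"tx":-0.034,"ty":-0.171,"tz":0.104,"ax":0,"ay":0,"az":0},
    {"fingers":1,"tx":-0.034,"ty":-0.171,"tz":0.104,"ax":0,"ay":0,"az":0},
  ],
)

```text
time_s: 39.65
tcp_pos: [0.6715, -0.0331, 0.2482]
ee_rot: [[-0.0, -0.999, -0.033], [0.0, -0.033, 0.999], [-1.0, 0.0, 0.0]]
wrist_force: [-0.5, -1.0, -2.3]
gripper_width: 0.699
```

>>> play_rows(
  commands=[
    {"fingers":1,"tx":0.02,"ty":0,"tz":0,"ax":0,"ay":0,"az":0},
    {"fingers":1,"tx":0.04,"ty":0,"tz":0,"ax":0,"ay":0,"az":0},
    {"fingers":1,"tx":0.06,"ty":0,"tz":0,"ax":0,"ay":0,"az":0},
    {"fingers":1,"tx":0.06,"ty":0,"tz":0,"ax":0,"ay":0,"az":0},
    {"fingers":1,"tx":0.06,"ty":0,"tz":0,"ax":0,"ay":0,"az":0},
  ],
)

```text
time_s: 40.07
tcp_pos: [0.6684, -0.0355, 0.2024]
ee_rot: [[-0.004, -1.0, -0.031], [-0.001, -0.031, 1.0], [-1.0, 0.004, -0.0]]
wrist_force: [0.1, -1.3, -1.8]
gripper_width: 0.697
```

>>> play_rows(
  commands=[
    {"fingers":1,"tx":0,"ty":0,"tz":0,"ax":0,"ay":0,"az":0},
    {"fingers":1,"tx":0,"ty":0,"tz":0,"ax":0,"ay":0,"az":0},
    {"fingers":1,"tx":0,"ty":0,"tz":0,"ax":0,"ay":0,"az":0},
    {"fingers":1,"tx":0,"ty":0,"tz":0,"ax":0,"ay":0,"az":0},
    {"fingers":1,"tx":0,"ty":0,"tz":0,"ax":0,"ay":0,"az":0},
  ],
)

```text
time_s: 40.48
tcp_pos: [0.6693, -0.0354, 0.2048]
ee_rot: [[0.001, -1.0, -0.031], [0.0, -0.031, 1.0], [-1.0, -0.001, 0.0]]
wrist_force: [0.8, -0.1, -2.3]
gripper_width: 0.697
```

Run:
```python
from h import *
plan([(.6678,-.0359,.15,181.75)],1,extra=2)
t=viewer.capture("side")
im=t["image"][90:250,140:340];cv2.imwrite("pics/s2.png",cv2.resize(im,None,fx=3.5,fy=3.5,interpolation=cv2.INTER_CUBIC)[:,:,::-1])
```

```text
now [ 0.6693 -0.0354  0.2048] yaw -178.2 j [ 11.  28.   4.   0. -66.  -9.] w 60.7 F [ 0.8 -0.1 -2.3] time 40.48
4 {'fingers': 1, 'tx': 0.073, 'ty': 0.002, 'tz': -0.001, 'ax': 0.0, 'ay': 0.0, 'az': 0.0}
```

View pics/s2.png

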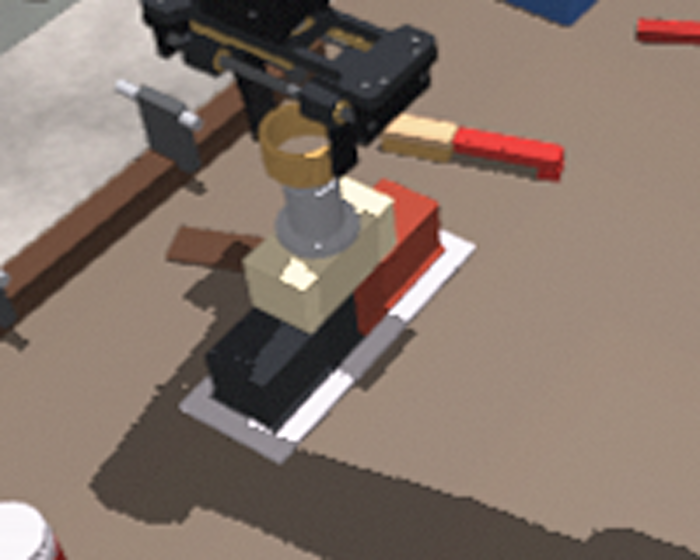

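The collar at (295,140 in the crop) sits right above the pipe at (312,205). Lowering in steps and watching the force.

>>> play_rows(
  commands=[
    {"fingers":1,"tx":0.005,"ty":0.002,"tz":-0.0005,"ax":0,"ay":0,"az":0},
    {"fingers":1,"tx":0.01,"ty":0.002,"tz":-0.0005,"ax":0,"ay":0,"az":0},
    {"fingers":1,"tx":0.02,"ty":0.002,"tz":-0.0005,"ax":0,"ay":0,"az":0},
    {"fingers":1,"tx":0.028,"ty":0.002,"tz":-0.0005,"ax":0,"ay":0,"az":0},
    {"fingers":1,"tx":0.032,"ty":0.002,"tz":-0.0005,"ax":0,"ay":0,"az":0},
  ],
)

```text
time_s: 40.95
tcp_pos: [0.6669, -0.0358, 0.1781]
ee_rot: [[-0.003, -1.0, -0.031], [-0.0, -0.031, 1.0], [-1.0, 0.003, 0.0]]
wrist_force: [-0.3, 0.2, -2.2]
gripper_width: 0.698
```

Already 11 mm past the pipe top with no contact force, so I continue.

>>> play_rows(
  commands=[
    {"fingers":1,"tx":0.01,"ty":0,"tz":0,"ax":0,"ay":0,"az":0},
    {"fingers":1,"tx":0.02,"ty":0,"tz":0,"ax":0,"ay":0,"az":0},
    {"fingers":1,"tx":0.03,"ty":0,"tz":0,"ax":0,"ay":0,"az":0},
    {"fingers":1,"tx":0.038,"ty":0,"tz":0,"ax":0,"ay":0,"az":0},
    {"fingers":1,"tx":0.043,"ty":0,"tz":0,"ax":0,"ay":0,"az":0},
  ],
)

```text
time_s: 41.37
tcp_pos: [0.6672, -0.0358, 0.1463]
ee_rot: [[-0.002, -1.0, -0.031], [-0.0, -0.031, 1.0], [-1.0, 0.002, -0.0]]
wrist_force: [0.1, 0.2, -2.5]
gripper_width: 0.699
```

>>> play_rows(
  commands=[
    {"fingers":1,"tx":0.002,"ty":0,"tz":0,"ax":0,"ay":0,"az":0},
    {"fingers":1,"tx":0.003,"ty":0,"tz":0,"ax":0,"ay":0,"az":0},
    {"fingers":1,"tx":0.003,"ty":0,"tz":0,"ax":0,"ay":0,"az":0},
    {"fingers":1,"tx":0.003,"ty":0,"tz":0,"ax":0,"ay":0,"az":0},
  ],
)

```text
time_s: 41.7
tcp_pos: [0.668, -0.0358, 0.146]
ee_rot: [[0.001, -1.0, -0.031], [0.0, -0.031, 1.0], [-1.0, -0.001, 0.0]]
wrist_force: [-0.4, -0.4, -2.5]
gripper_width: 0.695
```

>>> play_rows(
  commands=[
    {"fingers":1,"tx":0.001,"ty":0,"tz":0,"ax":0,"ay":0,"az":0},
    {"fingers":1,"tx":0.002,"ty":0,"tz":0,"ax":0,"ay":0,"az":0},
    {"fingers":1,"tx":0.0025,"ty":0,"tz":0,"ax":0,"ay":0,"az":0},
    {"fingers":1,"tx":0.0025,"ty":0,"tz":0,"ax":0,"ay":0,"az":0},
  ],
)

```text
time_s: 42.03
tcp_pos: [0.668, -0.0358, 0.1446]
ee_rot: [[0.001, -1.0, -0.031], [-0.0, -0.031, 1.0], [-1.0, -0.001, -0.0]]
wrist_force: [-1.0, 0.5, 2.7]
gripper_width: 0.697
```

Seated (z 0.1446, the calculated contact height). Releasing, backing up and moving aside.

>>> play_rows(
  commands=[
    {"fingers":0,"tx":0,"ty":0,"tz":0,"ax":0,"ay":0,"az":0},
    {"fingers":-0.4,"tx":0,"ty":0,"tz":0,"ax":0,"ay":0,"az":0},
    {"fingers":-0.7,"tx":0,"ty":0,"tz":0,"ax":0,"ay":0,"az":0},
    {"fingers":-1,"tx":0,"ty":0,"tz":0,"ax":0,"ay":0,"az":0},
    {"fingers":-1,"tx":0,"ty":0,"tz":0,"ax":0,"ay":0,"az":0},
  ],
)

```text
time_s: 42.45
tcp_pos: [0.6677, -0.0359, 0.1433]
ee_rot: [[-0.0, -1.0, -0.031], [0.0, -0.031, 1.0], [-1.0, 0.0, 0.0]]
wrist_force: [-0.8, 0.6, -0.2]
gripper_width: 0.843
```

>>> play_rows(
  commands=[
    {"fingers":-1,"tx":0,"ty":0,"tz":0,"ax":0,"ay":0,"az":0},
    {"fingers":-1,"tx":-0.02,"ty":0,"tz":0,"ax":0,"ay":0,"az":0},
    {"fingers":-1,"tx":-0.06,"ty":0,"tz":0,"ax":0,"ay":0,"az":0},
    {"fingers":-1,"tx":-0.1,"ty":0,"tz":0,"ax":0,"ay":0,"az":0},
    {"fingers":-1,"tx":-0.15,"ty":0,"tz":0,"ax":0,"ay":0,"az":0},
  ],
)

```text
time_s: 42.87
tcp_pos: [0.6667, -0.0359, 0.2551]
ee_rot: [[-0.005, -1.0, -0.031], [-0.0, -0.031, 1.0], [-1.0, 0.005, -0.0]]
wrist_force: [0.6, 0.0, -0.4]
gripper_width: 0.997
```

>>> play_rows(
  commands=[
    {"fingers":-1,"tx":0,"ty":0.1,"tz":0.2,"ax":0,"ay":0,"az":0},
    {"fingers":-1,"tx":0,"ty":0.1,"tz":0.2,"ax":0,"ay":0,"az":0},
    {"fingers":-1,"tx":0,"ty":0.1,"tz":0.2,"ax":0,"ay":0,"az":0},
    {"fingers":-1,"tx":0,"ty":0.1,"tz":0.2,"ax":0,"ay":0,"az":0},
    {"fingers":-1,"tx":0,"ty":0.1,"tz":0.2,"ax":0,"ay":0,"az":0},
  ],
)

```text
time_s: 43.28
tcp_pos: [0.5854, 0.1166, 0.2565]
ee_rot: [[-0.0, -0.999, -0.037], [0.002, -0.037, 0.999], [-1.0, 0.0, 0.002]]
wrist_force: [0.2, -0.9, -0.3]
gripper_width: 0.998
```

>>> play_rows(
  commands=[
    {"fingers":-1,"tx":0,"ty":0.1,"tz":0.2,"ax":0,"ay":0,"az":0},
    {"fingers":-1,"tx":0,"ty":0.1,"tz":0.2,"ax":0,"ay":0,"az":0},
    {"fingers":-1,"tx":0,"ty":0.1,"tz":0.2,"ax":0,"ay":0,"az":0},
    {"fingers":-1,"tx":0,"ty":0.1,"tz":0.2,"ax":0,"ay":0,"az":0},
    {"fingers":-1,"tx":0,"ty":0.1,"tz":0.2,"ax":0,"ay":0,"az":0},
  ],
)

```text
time_s: 43.7
tcp_pos: [0.506, 0.2643, 0.2561]
ee_rot: [[0.0, -0.999, -0.037], [0.002, -0.037, 0.999], [-1.0, -0.0, 0.002]]
wrist_force: [0.1, -0.1, 0.4]
gripper_width: 1.0
```

Run:
```python
from h import *
a=viewer.capture("side");b=viewer.capture("top")
i=cv2.resize(a["image"][100:280,120:320],(400,360),interpolation=cv2.INTER_CUBIC);j=cv2.resize(b["image"][100:280,200:400],(400,360),interpolation=cv2.INTER_CUBIC)
cv2.imwrite("pics/end.png",np.hstack([i,j])[:,:,::-1])
c=cam(b)
for n,g,z in(("brick_red",(.669,-.095),.011),("brick_grey",(.666,.023),.011),("brick_cream",(.668,-.036),.061),("tin",(.693,.279),0),("wire_brush",(.691,-.265),0)):
    d=sil(n,b,proj(np.array([[*g,z+.03]]),b,c)[0])
    if d: x,f=fit(M[n],[(d["region"],b,c)],(*g,.3 if n[0]=="w" else .03),z);print(n,x.round(4),round(f,3))
```

```text
brick_red [ 0.6691 -0.0954  0.0253] 0.426
brick_grey [0.6662 0.0235 0.0377] 0.423
brick_cream [ 0.668  -0.0345  0.0387] 0.407
tin [0.695  0.2779 0.1629] 0.127
wire_brush [ 0.691  -0.2658  0.312 ] 0.229
```

View pics/end.png

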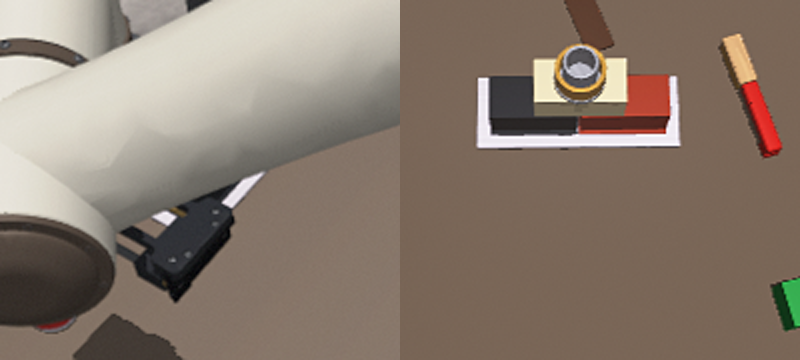

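The top view shows the finished pier, with the collar around the pipe at (580,75). The tin and brush have not moved, and nothing is touched by the robot.

Run:
```python
from station import job
print(job.finish_job())
```

```text
the job is handed in; nothing more can be done
None
```

I built the pier in the order asked and handed the job in at about 44 s of the 115 s allowed. No reading came near the force limits. Every piece is released and the gripper is clear.

- **Bricks:** red and grey lie on their own footprints and cream is centred over the joint. In the overhead check, red was about 1–1.5 mm off centre along its length and the grey and cream bricks were within about 1 mm.
- **Stub and collar:** the stub stands upright in the middle of the cream brick. The collar slid down with no resistance and touched at the height worked out for lying flat on the flange. The last overhead picture shows the collar around the pipe.
- **Bystanders:** the tin and wire brush read within 2 mm of where they started.

**Checks that failed or disagreed:**
- **Final brick outlines:** these matched poorly (about 0.42 mismatch), because the stacked pieces hide parts of the bricks. Their positions agreed with the cleaner red and grey readings taken before cream went on.
- **Last side picture:** the arm blocked it, so there was no side view of the collar after release.
- **Plate position:** the side camera disagreed with the overhead and wrist cameras by about 3 mm, and I went with the latter two.

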